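Sort the washed-up things back into their stacking tiers

TASK

The three green tiers have been unstacked and everything was put back in the wrong ones: change things round so that the glass jar stands in the middle of the tier with the plain solid floor, the blue cup stands in the middle of the tier with the slotted draining floor, and the two spoons lie flat in the divided tier, one lengthwise along the middle of each half (either spoon in either half). Every place is taken at the start, but the empty black rubber mat is free for putting something down on the way. Keep the jar and the cup upright, set them down gently rather than dropping them, and do not disturb the pump flask or the tin.

Things in the scene. Friction and masses are not known exactly. Their poses are not given: they have to be found in the camera images.
- jar: Squat empty clear-glass jar, no lid, standing open end up. Round: outer diameter 62 mm from 8 to 52 mm height, 60 mm at the mouth; height 65 mm, wall 3.5 mm, about 0.2 kg. Origin: centre of its underside, z up. Starts in one half of the divided tier, towards one end; the cup in the other half, towards the other end.
- cup: Blue melamine cup, no handle, standing open end up, slightly conical: outer diameter 49 mm at the foot, 61 mm at 48 mm height, 66 mm at the rim; height 72 mm, wall 3.2 mm, about 0.09 kg. Origin: centre of its underside, z up. Starts in one half of the divided tier.
- tablespoon: The larger of two aluminium spoons, lying flat, bowl up: 156 mm long, bowl 54 x 36 mm, 9 mm deep, 40 g. Origin: midway along it, at its underside; x towards the bowl, z up. Arched handle: from x = -10 to +12 mm it is 8 mm wide, 4 mm thick, its middle 14 mm above the support; grip it there, at x = +5 mm, near the balance point. Starts in the plain or the slotted tier, the teaspoon in the other.
- teaspoon: The smaller of two aluminium spoons, lying flat, bowl up: 126 mm long, bowl 40 x 27 mm, 9 mm deep, 28 g. Origin: midway along it, at its underside; x towards the bowl, z up. Arched handle: from x = -10 to +11 mm it is 8 mm wide, 4 mm thick, its middle 14 mm above the support; grip it there, at x = +3 mm, near the balance point.
- tier_plain: Green stacking tier with a plain solid tray floor: the jar's place. Fixed. All three tiers are alike outside: 198 mm long (x) by 148 mm wide (y), on four legs; tray floor 64 mm above the counter, 190 x 140 mm inside, with a 4 mm thick lip 18 mm above the floor. Origin: under the tray's centre, at counter height, z up.
- tier_slotted: Green stacking tier of the same size as tier_plain (floor 64 mm up, lip 18 mm above it), its tray floor slotted for draining (cross bars along y, gaps between, flat on top): the cup's place. Fixed. Origin: under the tray's centre, at counter height; x along its length, z up.
- tier_divided: Green stacking tier of the same size as tier_plain, its solid floor divided lengthwise by a rib 3 mm thick, 12 mm high along x at y = 0: the spoons' place. Each half is 190 mm long, 68 mm wide, its middle line at y = +36 or -36 mm. Fixed. Origin: under the tray's centre, at counter height; x along its length, z up.
- mat: Empty black rubber mat lying on the counter, 200 mm (x) by 130 mm (y), 4 mm thick: the free spot. Fixed. Origin: centre of its underside, on the counter.
- flask: Bystander: grey push-button pump flask with black head and wire handle, closed, 128 mm across, 320 mm high with its handle. Leave alone. Origin: centre of its underside.
- tin: Bystander: round metal tin with lid, 84 mm across, 85 mm high. Leave alone. Origin: centre of its underside.
Things that resemble listed ones, but are neither listed nor needed, are in the scene too. What is shaped like the tier_slotted but brown is not meant.

How it is judged:
By the outcome, as a careful person would: the job done as asked, in the order asked, and still so for the second after the job is handed in, with the robot touching nothing.
It also fails if it takes over 136 s, if anything falls off the work surface, if the arm or the gripper's body presses on something with over 40 N, if the wrist force passes 120 N, or if a joint passes its speed limit or range.

ROBOT

A 6-joint arm with a two-finger parallel gripper is mounted at the origin on the work surface. World frame = base frame: x ahead of the robot, y to its left, z up, the work surface at z = 0. Lengths are in m, angles in rad, forces in N, time in s.
With the tool pointing down it reaches from about 0.4 to 0.825 m from the base axis. Payload 7 kg.
Tool frame: the origin (TCP) lies midway between the tips of the shut fingers; the grasp point (between the pads) lies 19 mm behind it; x points along the fingers, z is the direction in which the jaws open and shut, and the axes are right-handed (so a half turn about x gives the same grasp; the last joint's range is limited). The gripper opens to 88 mm and grips with 3 to 60 N. Pads are 19 mm wide; open, the fingers measure 130 mm over their backs; the gripper's body (78 mm by 193 mm) begins 47 mm behind the grasp point.
Start: joints at [-1.024, 0.359, 0.012, 0, -1.224, -0.288], TCP at [0.173, -0.653, 0.227] pointing down, gripper open.
Joint ranges: [-3.07, 3.07], [-1.43, 2.12], [-1.02, 1.25], [-3.03, 1.67], [-3.05, -0], [-3.03, 3.03]. Speed limits (rad/s): [2.39, 2.39, 3.01, 3.14, 3.14, 3.14].

INTERFACE

Orientations are given as a 3x3 rotation matrix whose columns are the frame's x, y, z axes.
In Python, from workcell import readout, optics, ticket gives the robot as it stands. The module is installed in compiled form; this text tells all that it offers.
- The arm moves only by the tool drive_tool, never from a script. Its argument "increments" is a list that holds one entry, the list of rows, each a list of 5 numbers: the shift along the tool's x, y, z in m, then the turn about the tool's x in rad, then the opening, from 0 (shut) to 1 (fully open). A call has 1 to 8 rows; each row shifts and turns the commanded pose from where the row before left it, along the tool's axes as they then stand; what a row does not reach is not made up. A row lasts 1/10 s, in which the tool goes at most 50 mm and 8.59 degrees, less where a joint would pass 70% of its speed; a pose out of reach is approached as far as the arm can. A call is refused whole if a number of a shift passes 0.05 or a number of a turn 0.15, either way. A call with a gripper value outside its range is refused whole. The fingers move at their own pace and stop on an object; the grip force is fixed at half the most. Time passes only in rows, so rows that do not move let the fingers close. It gives the time, the measured TCP pose, the force and the opening at its end, in the units of the state.
- readout.sense(): the state, without advancing time (a new reading comes with each control period).
- optics.camera(name): name is "scene" or "top" or "wrist"; returns a dict with "img" (420x560x3 uint8, blue, green, red), "vfov" (degrees; the focal length in pixels is half the picture's height over the tangent of half this angle, whatever the lens; pixels are square), "cx", "cy" (the principal point, pixels), "R" (3x3) and "t" (3): a world point X has camera coordinates R X + t. Camera axes: x right, y down, z forward; pixel columns grow to the right and rows downward; lengths in m; the calibration is good to about 2 mm. A picture is of the moment at which its call begins. There is no depth.
- ticket.hand_in(): hands the job in, once; it reports no verdict.
The state is a dict: "t": time; "joint_positions": joint angles; "qd": joint speeds; "joint_torque": joint torques, N m; "ee_pos": TCP position; "orientation": TCP orientation; "wrist_force": force on the tool from outside, world axes, zero at the start; "wrist_torque": the same for the moment, N m; "grip_width": finger opening in m.
Only numpy, scipy, OpenCV 4.12 (cv2) and the standard library are available. Lean on these libraries where they do the work, as an engineer would, in place of code of your own. Each camera call takes 0.05 s, during which the arm holds its last target.

## Working session

There is one attempt and no reset: what is moved stays moved. The work goes in short steps, Python scripts to look and compute and a tool call to move; the robot and the scene stay as the last step left them, time stands still between calls to the robot, and variables do not carry over. Pictures are saved under pics/ and viewed, and the job is handed in when it is done.

Besides the shell and the picture viewer there is one more tool, called as name(argument=value, ...) on one line, values as JSON. drive_tool: Moves the arm, as the interface text tells. Its arguments: {"type":"object","properties":{"increments":{"type":"array"}},"required":["increments"]}

```bash
mkdir -p pics; cat > h.py <<'E'
import numpy as np,cv2
from workcell import readout, optics, ticket
def shot(n,f):
    c=optics.camera(n); cv2.imwrite('pics/'+f+'.png',c['img'])
    np.savez('pics/'+f+'.npz',**{k:np.array(v) for k,v in c.items()})
    return c
def load(f): 
    d=np.load('pics/'+f+'.npz'); return {k:d[k] for k in d}
def K(c):
    f=c['img'].shape[0]/2/np.tan(np.radians(c['vfov'])/2); return f
def proj(c,X):
    X=np.atleast_2d(X); p=X@np.array(c['R']).T+c['t']; f=K(c)
    return np.c_[f*p[:,0]/p[:,2]+c['cx'],f*p[:,1]/p[:,2]+c['cy']]
def ray(c,uv,z):
    uv=np.atleast_2d(uv); f=K(c); R=np.array(c['R']); 
    d=np.c_[(uv[:,0]-c['cx'])/f,(uv[:,1]-c['cy'])/f,np.ones(len(uv))]@R
    o=-R.T@np.array(c['t']); s=(z-o[2])/d[:,2]; return o+d*s[:,None]
E
python3 - <<'E'
from h import *
np.set_printoptions(precision=4,suppress=True)
for n in ['scene','top','wrist']:
    c=shot(n,n+'0'); print(n,c['vfov'],c['cx'],c['cy'],-np.array(c['R']).T@c['t'],np.array(c['R'])[2])
print(readout.sense())
E
```

```text
scene 48.94975446800561 280.58688326495775 201.30142605817053 [ 1.0476 -0.7535  0.8685] [-0.4655  0.5617 -0.6839]
top 53.974408378749565 281.5093469392787 210.5681562176152 [ 0.3572 -0.0834  1.0991] [ 0.1312 -0.0069 -0.9913]
wrist 61.90795609592552 281.54389397559646 205.74984741375857 [ 0.1011 -0.6716  0.3846] [ 0.2675  0.0723 -0.9608]
{'t': 0.15, 'joint_positions': array([-1.0239,  0.3592,  0.0113, -0.0002, -1.2241, -0.2881]), 'qd': array([ 0.0001, -0.0032,  0.002 ,  0.0012, -0.0004, -0.0018]), 'joint_torque': array([ -0.0016, -58.3275,  29.3291,   7.0012,   0.0089,  -0.0001]), 'ee_pos': array([ 0.1726, -0.6522,  0.2259]), 'orientation': array([[-0.0004, -0.9667, -0.2558],
       [ 0.0012, -0.2558,  0.9667],
       [-1.    ,  0.0001,  0.0012]]), 'wrist_force': array([-0.031 , -0.507 , -0.3241]), 'wrist_torque': array([ 0.0239, -0.0266,  0.0097]), 'grip_width': 0.0878025450471594}
```

View pics/scene0.png

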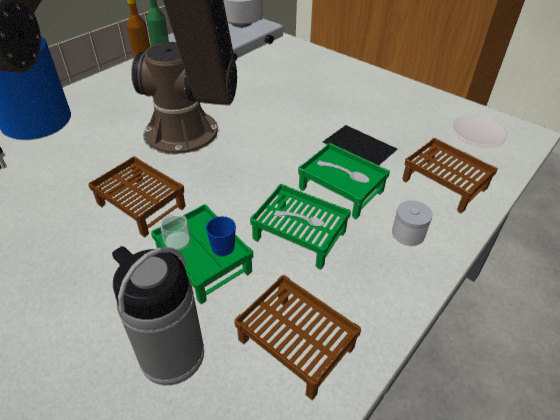

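View pics/top0.png

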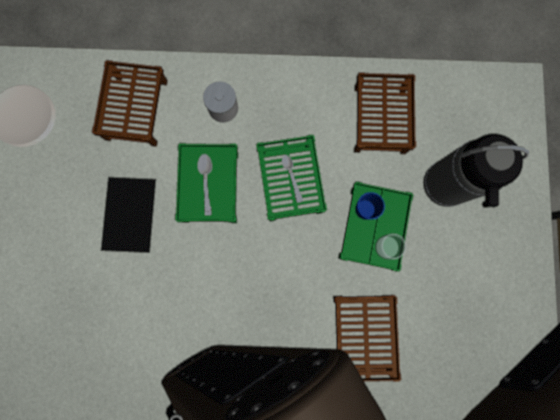

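View pics/wrist0.png

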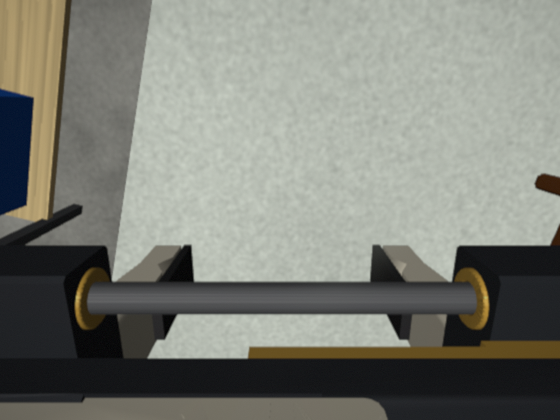

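The top view shows the mat (128,215), the plain tier with the tablespoon (207,183), the slotted green tier with the teaspoon (291,178), the divided tier with the cup (370,206) and jar (390,246), the tin (221,101) and the flask (480,170). The brown tiers are distractors. I'll enlarge a crop to confirm.

```bash
python3 - <<'E'
from h import *
c=load('top0')
cv2.imwrite('pics/topcrop.png',cv2.resize(c['img'][125:285,90:430],None,fx=2.35,fy=2.35,interpolation=cv2.INTER_CUBIC))
c=load('scene0')
cv2.imwrite('pics/scenecrop.png',cv2.resize(c['img'][120:310,145:405],None,fx=3,fy=3,interpolation=cv2.INTER_CUBIC))
E
```

```text
(no output)
```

View pics/topcrop.png

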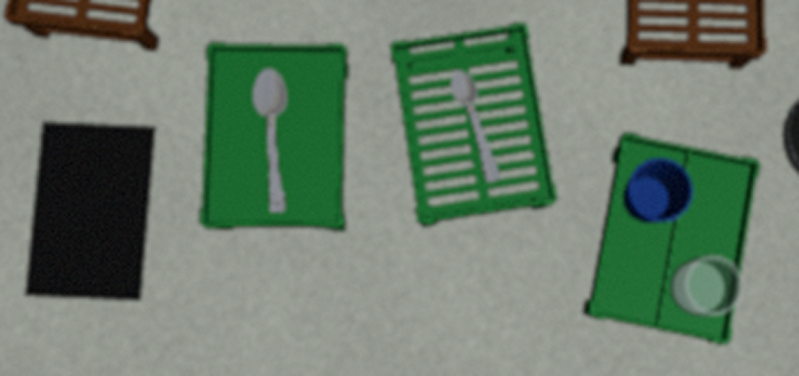

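View pics/scenecrop.png

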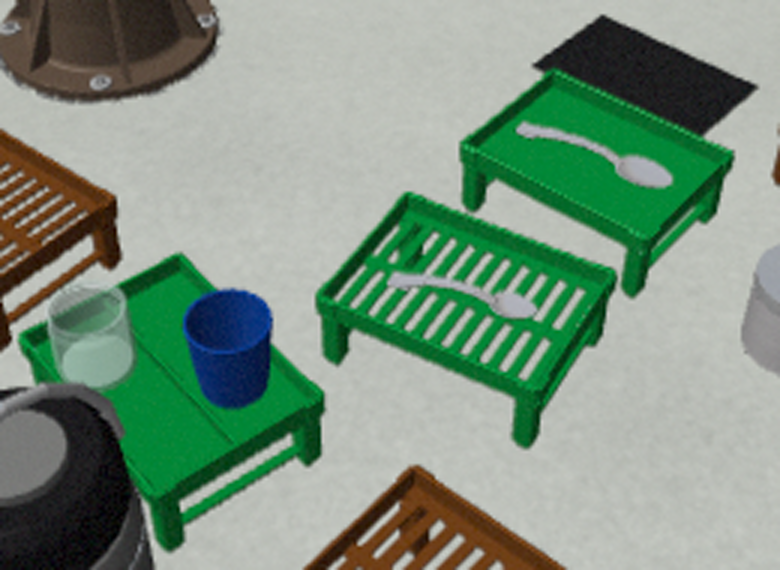

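```bash
cat > fit.py <<'E'
from h import *
from scipy.optimize import minimize
np.set_printoptions(precision=4,suppress=True)
S=4
def gmask(c):
    h=cv2.cvtColor(c['img'],cv2.COLOR_BGR2HSV); return ((h[...,0]>50)&(h[...,0]<75)&(h[...,1]>120)).astype(np.uint8)
def box(x0,x1,y0,y1,z0,z1):
    return np.array([[x,y,z] for x in(x0,x1) for y in (y0,y1) for z in (z0,z1)],float)
boxes=[box(-.099,.099,-.074,.074,.060,.082)]+[box(*sorted((sx*.099,sx*.085)),*sorted((sy*.074,sy*.060)),0,.06) for sx in(-1,1) for sy in(-1,1)]
def T(p): c,s=np.cos(p[2]),np.sin(p[2]); return np.array([[c,-s,0],[s,c,0],[0,0,1]])
def rend(c,p):
    im=np.zeros((420*S,560*S),np.uint8)
    for b in boxes:
        q=proj(c,b@T(p).T+[p[0],p[1],0]); hu=cv2.convexHull(((q+.5)*S-.5).round().astype(np.int32))
        cv2.fillConvexPoly(im,hu,1)
    return cv2.resize(im.astype(np.float32),(560,420),interpolation=cv2.INTER_AREA)
def topbox(c,p):
    q=proj(c,boxes[0]@T(p).T+[p[0],p[1],0]); return q
if __name__=='__main__':
    for n in ['top0','scene0']:
        c=load(n); m=gmask(c)
        for name,uv in dict(top0=[('plain',(207,183)),('slot',(291,178)),('div',(376,228))],scene0=[('plain',(343,175)),('slot',(300,220)),('div',(200,250))])[n]:
            uv=np.array(uv,float)
            mm=cv2.morphologyEx(m,cv2.MORPH_CLOSE,np.ones((9,9)))
            k,l=cv2.connectedComponents(mm); 
            M=(l==l[int(uv[1]),int(uv[0])+ (0 if name!='div' else -12)])
            cs,_=cv2.findContours(M.astype(np.uint8),cv2.RETR_EXTERNAL,cv2.CHAIN_APPROX_NONE)
            M2=np.zeros((420,560),np.uint8)
            cv2.drawContours(M2,[max(cs,key=cv2.contourArea)],-1,1,-1)
            x=ray(c,uv,.07)[0]
            best=None
            for a in(-.3,-.15,0,.15,.3):
              W=np.ones((420,560))
              f=lambda p:np.abs(rend(c,p)-M2).sum()
              r=minimize(f,[x[0],x[1],a],method='Nelder-Mead',options=dict(initial_simplex=np.array([[x[0],x[1],a],[x[0]+.02,x[1],a],[x[0],x[1]+.02,a],[x[0],x[1],a+.1]])))
              if best is None or r.fun<best.fun: best=r
            print(n,name,best.x,best.fun,M2.sum())
E
python3 fit.py
```

```text
top0 plain [0.5611 0.1    0.027 ] 337.5625 4463
top0 slot [ 0.5799 -0.1115  0.1856] 295.1875 4349
top0 div [ 0.4633 -0.3287 -0.1795] 392.1875 4534
scene0 plain [ 0.5785 -0.1043  0.1488] 4255.0625 8429
scene0 slot [ 0.5779 -0.1051  0.1838] 4229.375 8429
scene0 div [ 0.4813 -0.3227 -0.3068] 2367.625 3390
```

```bash
cat > ov.py <<'E'
from fit import *
P=dict(plain=[.5611,.1,.027],slot=[.5799,-.1115,.1856],div=[.4633,-.3287,-.1795])
def draw(n,crop,s,out,P=P,extra=[]):
    c=load(n); x0,x1,y0,y1=crop
    im=cv2.resize(c['img'][y0:y1,x0:x1],None,fx=s,fy=s,interpolation=cv2.INTER_CUBIC)
    def pl(X,col,closed=True):
        q=proj(c,X); q=((q-[x0,y0]+.5)*s-.5)
        cv2.polylines(im,[(q*8).round().astype(np.int32)],closed,col,1,cv2.LINE_AA,3)
    for k,p in P.items():
        for z,col in((.082,(0,0,255)),(.0,(255,255,0))):
            X=np.array([[a*.099,b*.074,z] for a,b in((1,1),(1,-1),(-1,-1),(-1,1))])@T(p).T+[p[0],p[1],0]
            pl(X,col)
        X=np.array([[a*.095,b*.070,.064] for a,b in((1,1),(1,-1),(-1,-1),(-1,1))])@T(p).T+[p[0],p[1],0]
        pl(X,(255,0,255))
        if k=='div': pl(np.array([[-.095,0,.076],[.095,0,.076]])@T(p).T+[p[0],p[1],0],(255,0,255),False)
    t=np.linspace(0,6.28,60)
    for cx,cy,cz,r,col in extra: pl(np.c_[cx+r*np.cos(t),cy+r*np.sin(t),0*t+cz],col)
    cv2.imwrite('pics/'+out+'.png',im)
if __name__=='__main__':
    draw('top0',(165,435,120,290),2.9,'ovt')
    draw('scene0',(145,405,120,310),3,'ovs')
E
python3 ov.py
```

```text
(no output)
```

View pics/ovt.png

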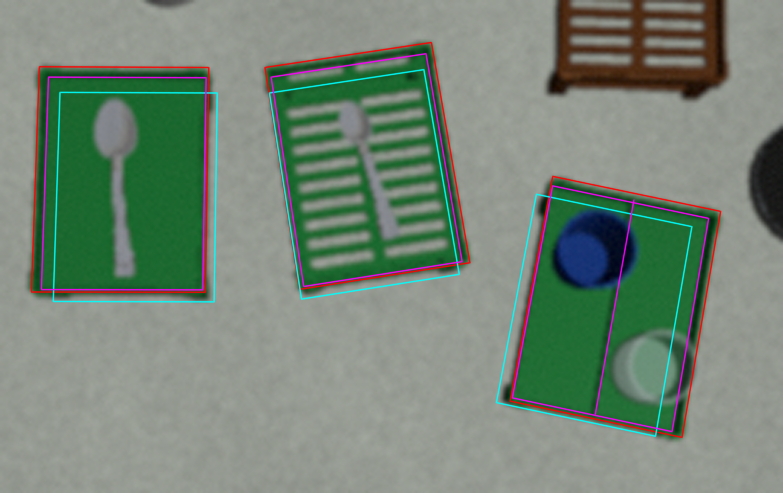

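View pics/ovs.png

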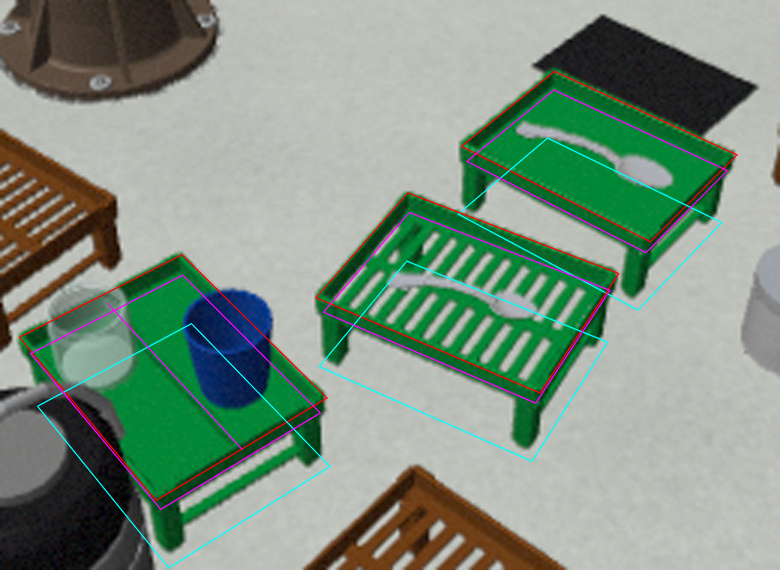

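```bash
cat > cup.py <<'E'
from fit import *
t=np.linspace(0,2*np.pi,60,endpoint=False)
def ring(r,z): return np.c_[r*np.cos(t),r*np.sin(t),0*t+z]
CUP=np.r_[ring(.0245,.064),ring(.0305,.112),ring(.033,.136)]
def sil(c,X):
    im=np.zeros((420*S,560*S),np.uint8); q=proj(c,X)
    cv2.fillConvexPoly(im,cv2.convexHull(((q+.5)*S-.5).round().astype(np.int32)),1)
    return cv2.resize(im.astype(np.float32),(560,420),interpolation=cv2.INTER_AREA)
if __name__=='__main__':
    for n,roi in(('top0',(340,400,180,230)),('scene0',(195,245,205,270))):
        c=load(n);h=cv2.cvtColor(c['img'],cv2.COLOR_BGR2HSV)
        m=((h[...,0]>100)&(h[...,0]<135)&(h[...,1]>120)).astype(float)
        R=np.zeros_like(m);R[roi[2]:roi[3],roi[0]:roi[1]]=1;m*=R
        v,u=np.nonzero(m); p0=ray(c,(u.mean(),v.mean()),.1)[0][:2]
        f=lambda p:np.abs(sil(c,CUP+[p[0],p[1],0])-m).sum()
        r=minimize(f,p0,method='Nelder-Mead',options=dict(initial_simplex=[p0,p0+[.01,0],p0+[0,.01]]))
        print(n,r.x,r.fun,m.sum())
    # flask, tin rough, jar rough
    c=load('top0')
    print('jar rim', ray(c,(391.5,246.0),.129)); 
    print('tin', ray(c,(222,97),.085)); print('flask base?',ray(c,(440,186),0.0),'head',ray(c,(500,158),.27))
    c=load('scene0'); print('jar rim',ray(c,(145+91/3,120+310/3),.129),'flask',ray(c,(170,375),0), 'tin',ray(c,(413,209),.085),ray(c,(410,240),0))
E
python3 cup.py
python3 - <<'E'
from h import *
c=load('top0')
cv2.imwrite('pics/c1.png',np.hstack([cv2.resize(c['img'][140:225,175:240],None,fx=6,fy=6,interpolation=cv2.INTER_CUBIC),cv2.resize(c['img'][140:225,260:325],None,fx=6,fy=6,interpolation=cv2.INTER_CUBIC)]))
cv2.imwrite('pics/c2.png',cv2.resize(c['img'][180:280,335:435],None,fx=6,fy=6,interpolation=cv2.INTER_CUBIC))
E
```

```text
top0 [ 0.5034 -0.2998] 77.6875 587.0
scene0 [ 0.501  -0.2994] 65.3125 920.0
jar rim [[ 0.4091 -0.3512  0.129 ]]
tin [[0.7812 0.0706 0.085 ]]
flask base? [[ 0.5827 -0.5203  0.    ]] head [[ 0.5901 -0.5393  0.27  ]]
jar rim [[ 0.4141 -0.3542  0.129 ]] flask [[ 0.6146 -0.5616  0.    ]] tin [[0.7772 0.082  0.085 ]] [[0.7972 0.0658 0.    ]]
```

View pics/c1.png

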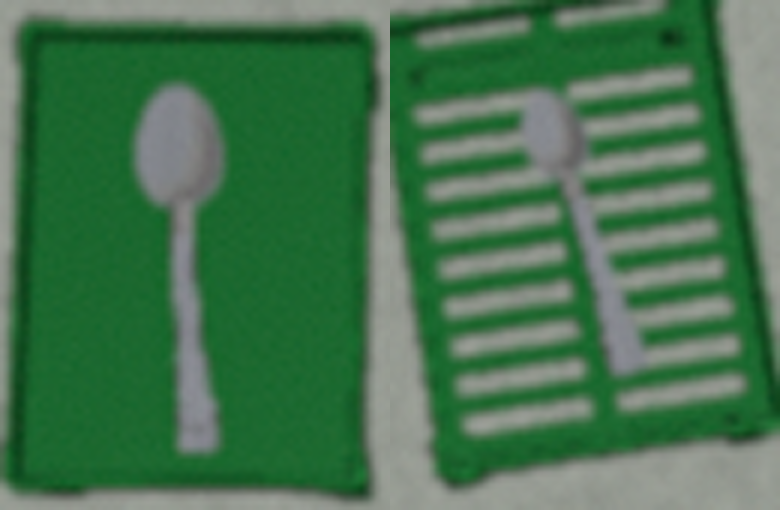

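View pics/c2.png

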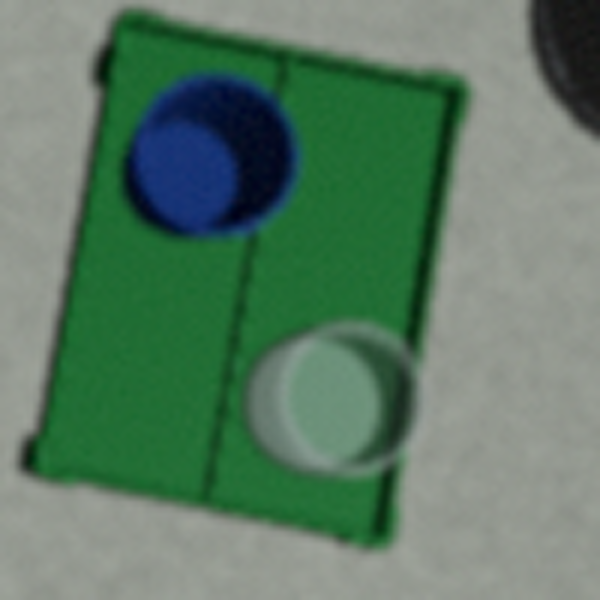

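```bash
cat > plan.py <<'E'
from h import *
np.set_printoptions(precision=4,suppress=True)
def st():
    s=readout.sense(); R=np.array(s['orientation']); p=np.array(s['ee_pos'])
    print('t',round(s['t'],2),'p',p,'jaw deg',round(np.degrees(np.arctan2(R[1,2],R[0,2])),2),'tilt',R[2,0].round(4),'F',np.round(s['wrist_force'],1),'w',round(s['grip_width'],4),'j6',s['joint_positions'][5].round(2),'j1',s['joint_positions'][0].round(2))
    return p,R
def go(tgt,jaw=None):
    p,R=st(); d=np.array(tgt)-p; l=R.T@d
    print('tool delta',l,'norm',np.linalg.norm(d).round(3),'rows>=',np.ceil(np.linalg.norm(d)/.05))
    if jaw is not None:
        j=np.degrees(np.arctan2(R[1,2],R[0,2])); t=(j-jaw+90)%180-90; print('turn deg',t,'rad',np.radians(t))
E
python3 - <<'E'
from plan import *
c=load('top0'); ra=lambda u,v,z:print(ray(c,(u,v),z)[0])
print('jar');ra(393,246.2,.129)
print('teaspoon bowl, tail');ra(287.2,162.2,.07);ra(299.4,200.5,.068)
print('tablespoon');ra(204.4,164.3,.07);ra(207.5,213.8,.068)
print('mat');[ra(u,v,.004) for u,v in((108,177.5),(155.5,179),(149.5,251.5),(102,250.5))]
go([.54,-.12,.30])
E
```

```text
jar
[ 0.4087 -0.3547  0.129 ]
teaspoon bowl, tail
[ 0.6185 -0.1016  0.07  ]
[ 0.5206 -0.1351  0.068 ]
tablespoon
[0.6066 0.1093 0.07  ]
[0.48   0.0952 0.068 ]
mat
[0.5783 0.3789 0.004 ]
[0.578  0.2511 0.004 ]
[0.3831 0.2537 0.004 ]
[0.3822 0.3785 0.004 ]
t 0.15 p [ 0.1726 -0.6522  0.2259] jaw deg 104.82 tilt -1.0 F [-0.  -0.5 -0.3] w 0.0878 j6 -0.29 j1 -1.02
tool delta [-0.0737 -0.4913  0.4206] norm 0.651 rows>= 14.0
```

drive_tool(increments=[[[-0.005,-0.035,0.03,0,1],[-0.005,-0.035,0.03,0,1],[-0.005,-0.035,0.03,0,1],[-0.005,-0.035,0.03,0,1],[-0.005,-0.035,0.03,0,1],[-0.005,-0.035,0.03,0,1],[-0.005,-0.035,0.03,0,1],[-0.005,-0.035,0.03,0,1]]])

```text
t: 0.95
ee_pos: [0.3825, -0.3471, 0.2668]
orientation: [[0.0, -0.967, -0.256], [0.0, -0.256, 0.967], [-1.0, -0.0, 0.0]]
wrist_force: [1.3, -1.0, -0.1]
grip_width: 0.0881
```

drive_tool(increments=[[[-0.005,-0.035,0.03,0,1],[-0.005,-0.035,0.03,0,1],[-0.005,-0.035,0.03,0,1],[-0.005,-0.035,0.03,0,1],[-0.005,-0.035,0.03,0,1],[-0.005,-0.035,0.03,0,1],[0,0,0,0,1],[0,0,0,0,1]]])

```text
t: 1.75
ee_pos: [0.5392, -0.12, 0.296]
orientation: [[-0.001, -0.966, -0.258], [0.0, -0.258, 0.966], [-1.0, 0.001, 0.0]]
wrist_force: [-0.5, 0.4, -0.6]
grip_width: 0.0876
```

```bash
python3 - <<'E'
from plan import *
st(); c=shot('wrist','w1')
E
```

```text
t 1.75 p [ 0.5392 -0.12    0.296 ] jaw deg 104.95 tilt -1.0 F [-0.5  0.4 -0.6] w 0.0876 j6 -1.45 j1 0.14
```

View pics/w1.png

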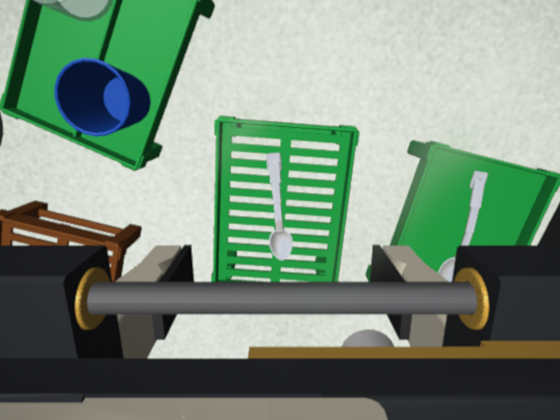

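```bash
python3 - <<'E'
from plan import *
c=load('w1'); print(-c['R'].T@c['t'],c['R'])
print(proj(c,[[.5392,-.12,.296],[.5392,-.12,.277]]), proj(c,[[.5799,-.1115,.064],[.6185,-.1016,.07]]))
ra=lambda u,v,z:print((u,v),ray(c,(u,v),z)[0])
ra(281.5,243,.07);ra(274,155,.068);ra(256,215,.09)
for u,v in((218,120),(357,129)): ra(u,v,.082)
E
```

```text
[ 0.4677 -0.1395  0.4549] [[-0.258   0.9661  0.0003]
 [ 0.9286  0.2479  0.2763]
 [ 0.2668  0.0716 -0.9611]]
[[282.1592 260.9004]
 [282.0898 246.0429]] [[279.777  208.4048]
 [279.4658 242.2518]]
(281.5, 243) [ 0.6188 -0.099   0.07  ]
(274, 155) [ 0.521  -0.1337  0.068 ]
(256, 215) [ 0.5864 -0.1365  0.09  ]
(218, 120) [ 0.499  -0.1991  0.082 ]
(357, 129) [ 0.4705 -0.0572  0.082 ]
```

```bash
cat > spo.py <<'E'
from plan import *
def spoon(n,o,ang,L,bowl,grip,zs,crop,s,out,cam=None):
    c=load(n); x0,x1,y0,y1=crop
    im=cv2.resize(c['img'][y0:y1,x0:x1],None,fx=s,fy=s,interpolation=cv2.INTER_CUBIC)
    a=np.radians(ang); u=np.array([np.cos(a),np.sin(a),0]); w=np.array([-u[1],u[0],0]); o=np.array([*o,zs])
    def pl(X,col,cl=False):
        q=((proj(c,X)-[x0,y0]+.5)*s-.5); cv2.polylines(im,[(q*8).round().astype(np.int32)],cl,col,1,cv2.LINE_AA,3)
    t=np.linspace(0,6.28,40)
    bc=o+u*(L/2-bowl[0]/2)+[0,0,.009]
    pl(bc+np.outer(np.cos(t),u)*bowl[0]/2+np.outer(np.sin(t),w)*bowl[1]/2,(0,0,255),True)
    for x in(-.010,.011): pl(np.array([o+u*x-w*.004+[0,0,.016],o+u*x+w*.004+[0,0,.016]]),(255,0,0))
    for sg in(-.004,.004): pl(np.array([o-u*.010+w*sg+[0,0,.016],o+u*.011+w*sg+[0,0,.016]]),(255,0,0))
    pl(np.array([o-u*L/2-w*.006+[0,0,.004],o-u*L/2+w*.006+[0,0,.004]]),(0,0,255))
    g=o+u*grip; print('grip',g); pl(np.array([g-w*.012+[0,0,.016],g+w*.012+[0,0,.016]]),(0,255,255))
    cv2.imwrite('pics/'+out+'.png',im)
E
python3 - <<'E'
from spo import *
spoon('w1',(.578,-.1143),19,.126,(.040,.027),.003,.064,(205,365,110,285),4,'sp1')
E
```

```text
grip [ 0.5808 -0.1133  0.064 ]
```

View pics/sp1.png

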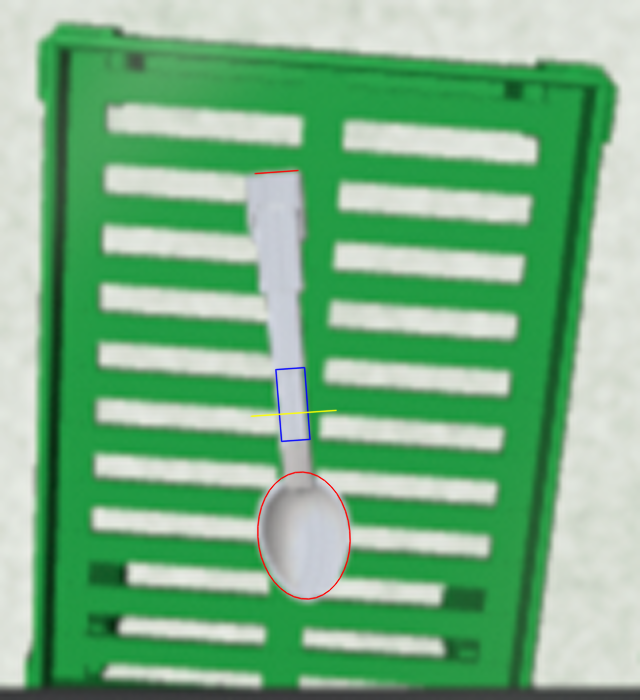

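drive_tool(increments=[[[0.02,-0.021,-0.002,0,0.35],[0.02,-0.021,-0.002,0,0.35],[0.04,0,0,-0.08,0.35],[0.04,0,0,0,0.35],[0.04,0,0,0,0.35],[0.02,0,0,0,0.35],[0,0,0,0,0.35],[0,0,0,0,0.35]]])

```text
t: 2.6
ee_pos: [0.5805, -0.1153, 0.1172]
orientation: [[-0.0, -0.943, -0.331], [-0.0, -0.331, 0.943], [-1.0, 0.0, -0.0]]
wrist_force: [0.9, -0.1, -0.2]
grip_width: 0.0325
```

```bash
python3 - <<'E'
from plan import *
go([.581,-.1133,.067],109.6); c=shot('wrist','w2')
cv2.imwrite('pics/w2c.png',cv2.resize(c['img'][100:340,130:430],None,fx=2.5,fy=2.5))
E
```

```text
t 2.6 p [ 0.5805 -0.1153  0.1172] jaw deg 109.36 tilt -1.0 F [ 0.9 -0.1 -0.2] w 0.0325 j6 -1.37 j1 0.13
tool delta [ 0.0502 -0.0012  0.0017] norm 0.05 rows>= 2.0
turn deg -0.2425094663742584 rad -0.004232588655485285
```

View pics/w2c.png

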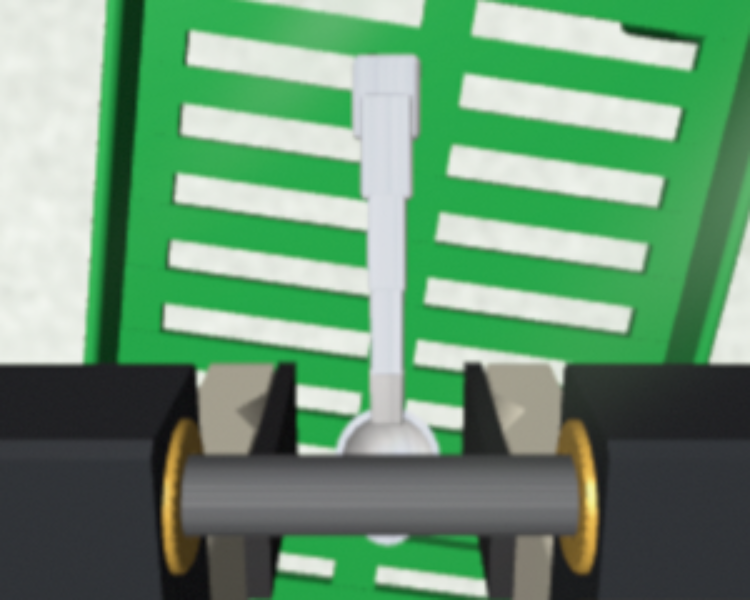

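The spoon is centred between the fingers and the jaws are square to its handle (crop x≈387). Going down and closing.

drive_tool(increments=[[[0.02,-0.001,0.0015,0,0.35],[0.02,0,0,0,0.35],[0.01,0,0,0,0.35],[0,0,0,0,0.35],[0,0,0,0,0],[0,0,0,0,0],[0,0,0,0,0],[0,0,0,0,0]]])

```text
t: 3.45
ee_pos: [0.5814, -0.1124, 0.0673]
orientation: [[0.001, -0.943, -0.333], [0.0, -0.333, 0.943], [-1.0, -0.001, -0.0]]
wrist_force: [-0.7, 0.4, 2.3]
grip_width: 0.0071
```

drive_tool(increments=[[[0,0,0,0,0],[0,0,0,0,0],[0,0,0,0,0]]])

```text
t: 3.75
ee_pos: [0.5815, -0.1125, 0.0673]
orientation: [[0.001, -0.943, -0.333], [-0.0, -0.333, 0.943], [-1.0, -0.001, -0.001]]
wrist_force: [-0.8, 0.3, 4.9]
grip_width: 0.0074
```

drive_tool(increments=[[[-0.02,0,0,0,0],[-0.04,0,0,0,0],[-0.04,0,0,0,0],[0,-0.002,0.018,0,0],[0,-0.004,0.038,0,0],[0,-0.004,0.038,0,0],[0,-0.004,0.038,0,0],[0,-0.004,0.038,0,0]]])

```text
t: 4.55
ee_pos: [0.5408, 0.0551, 0.1665]
orientation: [[-0.0, -0.943, -0.332], [0.0, -0.332, 0.943], [-1.0, 0.0, 0.0]]
wrist_force: [1.0, -0.4, 0.4]
grip_width: 0.0073
```

drive_tool(increments=[[[0,-0.004,0.038,0,0],[0,-0.004,0.038,0,0],[0,-0.004,0.038,0,0],[0,-0.004,0.038,0,0],[0,-0.004,0.038,0,0],[0,-0.004,0.038,0,0],[0,-0.004,0.037,0,0],[0,0,0,0,0]]])

```text
t: 5.35
ee_pos: [0.479, 0.3167, 0.1662]
orientation: [[0.0, -0.942, -0.335], [0.0, -0.335, 0.942], [-1.0, -0.0, 0.0]]
wrist_force: [-0.8, -0.2, -0.5]
grip_width: 0.0071
```

```bash
python3 - <<'E'
from plan import *
go([.48,.315,.0085]); shot('wrist','w3');shot('scene','s3')
E
```

```text
t 5.35 p [0.479  0.3167 0.1662] jaw deg 109.6 tilt -1.0 F [-0.8 -0.2 -0.5] w 0.0071 j6 -2.15 j1 0.92
tool delta [ 0.1577 -0.0003 -0.002 ] norm 0.158 rows>= 4.0
```

View pics/w3.png

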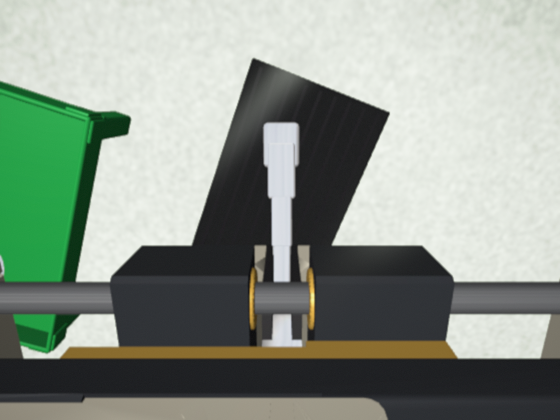

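View pics/s3.png

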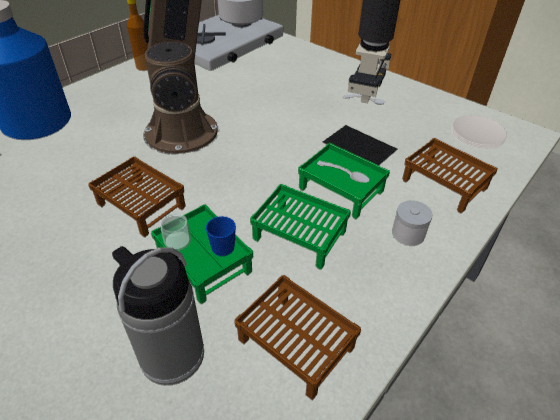

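drive_tool(increments=[[[0.045,0,-0.002,0,0],[0.045,0,0,0,0],[0.04,0,0,0,0],[0.015,0,0,0,0],[0.008,0,0,0,0],[0.005,0,0,0,0],[0,0,0,0,0],[0,0,0,0,0]]])

```text
t: 6.25
ee_pos: [0.4811, 0.3116, 0.0097]
orientation: [[0.001, -0.943, -0.332], [0.001, -0.332, 0.943], [-1.0, -0.002, 0.001]]
wrist_force: [0.7, -0.6, 0.8]
grip_width: 0.0075
```

drive_tool(increments=[[[0,0,0,0,0.3],[0,0,0,0,0.3],[0,0,0,0,0.3],[0,0,0,0,0.3],[-0.02,0,0,0,0.3],[-0.04,0,0,0,0.3],[-0.05,0,0,0,0.6],[-0.05,0,0,0,1]]])

```text
t: 7.05
ee_pos: [0.4801, 0.3108, 0.1701]
orientation: [[-0.001, -0.943, -0.332], [-0.001, -0.332, 0.943], [-1.0, 0.001, -0.001]]
wrist_force: [1.4, 1.7, 0.6]
grip_width: 0.0374
```

```bash
python3 - <<'E'
from plan import *
go([.502,-.2996,.2]); shot('wrist','w4')
E
```

```text
t 7.05 p [0.4801 0.3108 0.1701] jaw deg 109.42 tilt -1.0 F [1.4 1.7 0.6] w 0.0374 j6 -2.15 j1 0.92
tool delta [-0.0293  0.1823 -0.5829] norm 0.611 rows>= 13.0
```

View pics/w4.png

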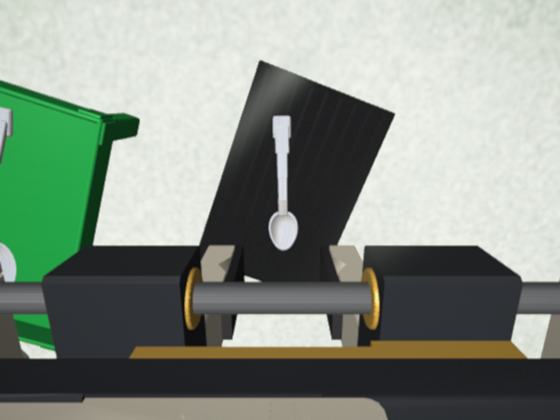

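drive_tool(increments=[[[-0.006,0.0146,-0.0415,0,1],[-0.006,0.0146,-0.0415,0,1],[-0.006,0.0146,-0.0415,0,1],[-0.006,0.0146,-0.0415,0,1],[-0.006,0.0146,-0.0415,0,1],[-0.006,0.0146,-0.0415,0,1],[-0.006,0.0146,-0.0415,0,1],[-0.006,0.0146,-0.0415,0,1]]])

```text
t: 7.9
ee_pos: [0.4802, -0.0424, 0.2171]
orientation: [[0.001, -0.943, -0.333], [0.0, -0.333, 0.943], [-1.0, -0.001, 0.0]]
wrist_force: [1.9, 0.6, 0.1]
grip_width: 0.0878
```

drive_tool(increments=[[[-0.006,0.0146,-0.0415,0,1],[-0.006,0.0146,-0.0415,0,1],[-0.006,0.0146,-0.0415,0,1],[-0.006,0.0146,-0.0415,0,1],[-0.006,0.0146,-0.0415,0,1],[-0.006,0.0146,-0.0415,0,1],[0,0,0,0,1],[0,0,0,0,1]]])

```text
t: 8.7
ee_pos: [0.4802, -0.3056, 0.2521]
orientation: [[-0.001, -0.944, -0.33], [0.0, -0.33, 0.944], [-1.0, 0.001, 0.001]]
wrist_force: [-0.2, -0.3, -0.0]
grip_width: 0.0876
```

```bash
python3 - <<'E'
from plan import *
from ov import draw
go([.502,-.2996,.2]); shot('wrist','w5')
draw('w5',(0,560,0,420),1.4,'w5o',extra=[(.502,-.2996,.136,.033,(0,0,255)),(.502,-.2996,.064,.0245,(0,255,255)),(.4105,-.3545,.129,.030,(0,0,255)),(.4105,-.3545,.064,.029,(0,255,255))])
E
```

```text
t 8.7 p [ 0.4802 -0.3056  0.2521] jaw deg 109.26 tilt -1.0 F [-0.2 -0.3 -0. ] w 0.0876 j6 -1.01 j1 -0.22
tool delta [ 0.0521 -0.0226 -0.0015] norm 0.057 rows>= 2.0
```

View pics/w5o.png

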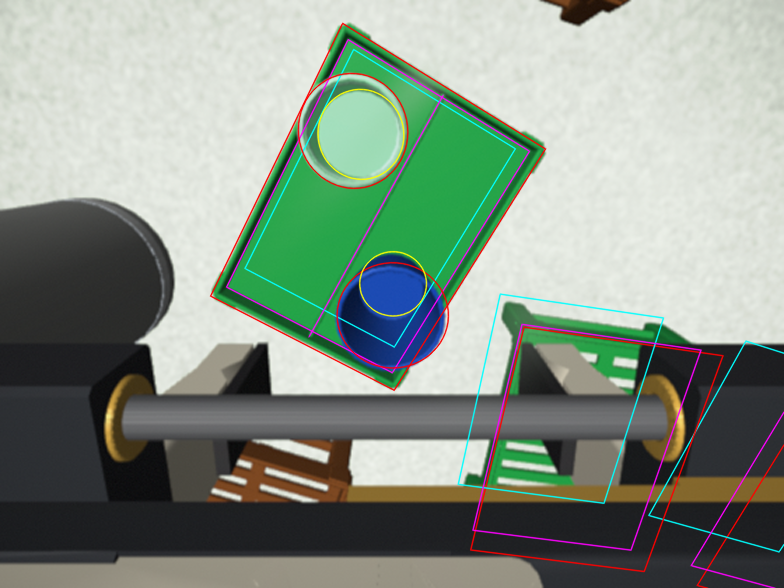

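drive_tool(increments=[[[0.02,-0.0225,-0.002,0,1],[0.03,0,0,0,1],[0.03,0,0,0,1],[0.03,0,0,0,1],[0.03,0,0,0,1],[0.024,0,0,0,1],[0,0,0,0,1],[0,0,0,0,1]]])

```text
t: 9.55
ee_pos: [0.503, -0.2983, 0.0891]
orientation: [[-0.0, -0.943, -0.334], [-0.0, -0.334, 0.943], [-1.0, 0.001, -0.0]]
wrist_force: [0.9, -0.8, 0.1]
grip_width: 0.0877
```

drive_tool(increments=[[[0,0,0,0,0],[0,0,0,0,0],[0,0,0,0,0],[0,0,0,0,0],[0,0,0,0,0],[0,0,0,0,0]]])

```text
t: 10.15
ee_pos: [0.5033, -0.2994, 0.0895]
orientation: [[0.001, -0.943, -0.333], [-0.001, -0.333, 0.943], [-1.0, -0.001, -0.001]]
wrist_force: [-0.5, 0.8, 5.9]
grip_width: 0.0633
```

```bash
python3 - <<'E'
from plan import *
go([.579,-.1115,.088+.1]); shot('wrist','w6')
E
```

```text
t 10.15 p [ 0.5033 -0.2994  0.0895] jaw deg 109.42 tilt -1.0 F [-0.5  0.8  5.9] w 0.0633 j6 -1.03 j1 -0.2
tool delta [-0.0985 -0.134   0.1519] norm 0.225 rows>= 5.0
```

View pics/w6.png

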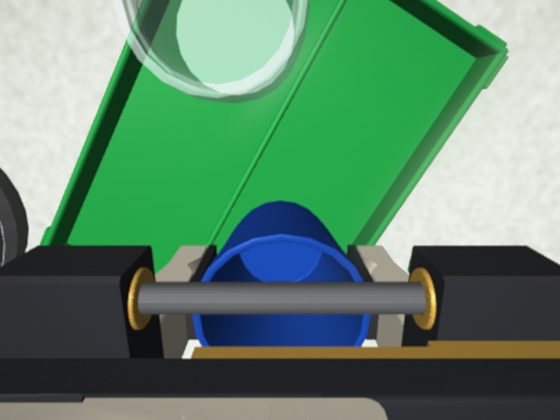

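drive_tool(increments=[[[-0.005,0,0,0,0],[-0.015,0,0,0,0],[-0.03,0,0,0,0],[-0.03,0,0,0,0],[-0.03,0,0,0,0],[0,0,0,0,0]]])

```text
t: 10.8
ee_pos: [0.5046, -0.3, 0.2031]
orientation: [[0.006, -0.943, -0.333], [-0.003, -0.333, 0.943], [-1.0, -0.005, -0.004]]
wrist_force: [-0.2, 0.5, -0.6]
grip_width: 0.0632
```

```bash
python3 - <<'E'
from plan import *
from ov import draw
st(); shot('wrist','w7');shot('scene','s7')
z=.1997-.0895+.064
draw('s7',(140,410,100,300),2.9,'s7o',extra=[(.5033,-.2994,z+.072,.033,(0,0,255)),(.5033,-.2994,z,.0245,(0,255,255))])
E
```

```text
t 10.8 p [ 0.5046 -0.3     0.2031] jaw deg 109.44 tilt -1.0 F [-0.2  0.5 -0.6] w 0.0632 j6 -1.03 j1 -0.2
```

View pics/s7o.png

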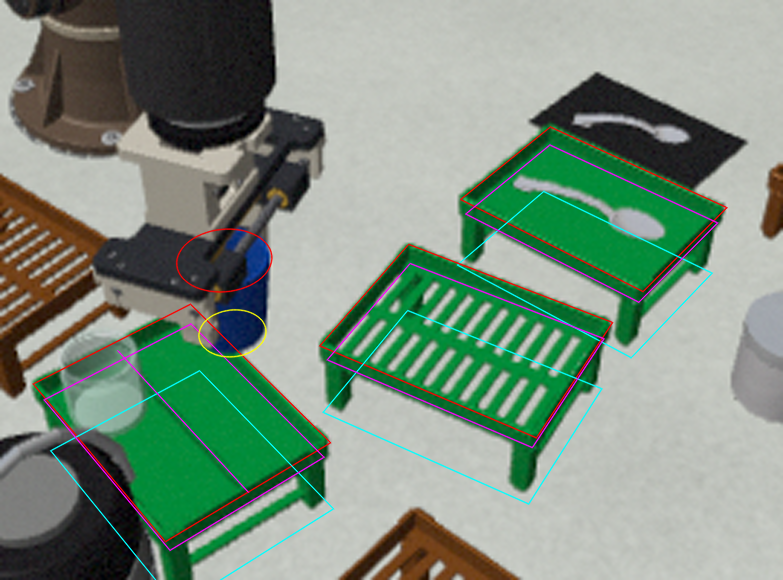

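drive_tool(increments=[[[0,-0.01,0.012,0,0],[0,-0.023,0.026,0,0],[0,-0.023,0.026,0,0],[0,-0.023,0.026,0,0],[0,-0.023,0.026,0,0],[0,-0.023,0.026,0,0],[0,-0.01,0.012,0,0],[0,0,0,0,0]]])

```text
t: 11.7
ee_pos: [0.5789, -0.1068, 0.1973]
orientation: [[-0.002, -0.942, -0.335], [0.0, -0.335, 0.942], [-1.0, 0.002, 0.001]]
wrist_force: [-0.6, -0.4, -1.7]
grip_width: 0.0633
```

```bash
python3 - <<'E'
from plan import *
go([.581,-.1105,.0895]); shot('top','t8')
from ov import draw
draw('t8',(165,435,120,290),2.9,'t8o')
E
```

```text
t 11.7 p [ 0.5789 -0.1068  0.1973] jaw deg 109.56 tilt -1.0 F [-0.6 -0.4 -1.7] w 0.0633 j6 -1.38 j1 0.15
tool delta [ 0.1078 -0.0009 -0.0043] norm 0.108 rows>= 3.0
```

View pics/t8o.png

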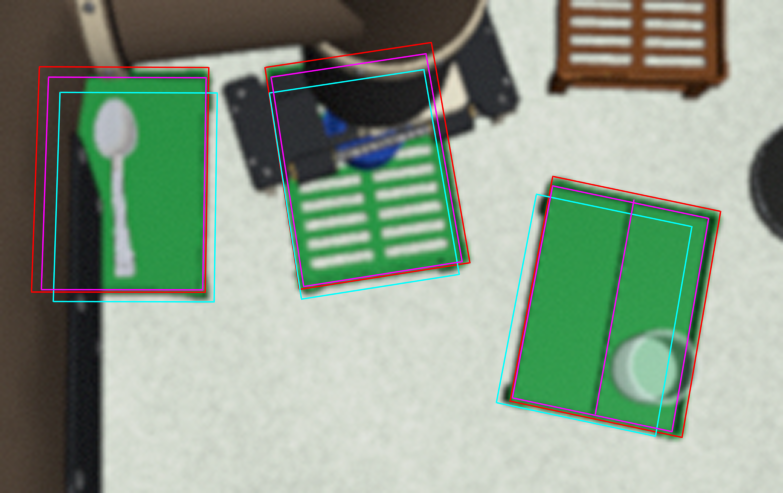

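drive_tool(increments=[[[0.03,0,-0.004,0,0],[0.035,0,0,0,0],[0.02,0,0,0,0],[0.01,0,0,0,0],[0.005,0,0,0,0],[0.003,0,0,0,0],[0,0,0,0,0],[0,0,0,0,0]]])

```text
t: 12.55
ee_pos: [0.5807, -0.1128, 0.0965]
orientation: [[0.002, -0.943, -0.332], [0.0, -0.332, 0.943], [-1.0, -0.002, -0.0]]
wrist_force: [0.1, 0.7, -0.7]
grip_width: 0.0634
```

drive_tool(increments=[[[0.002,0,0,0,0],[0.001,0,0,0,0],[0,0,0,0,0]]])

```text
t: 12.85
ee_pos: [0.5801, -0.1127, 0.0926]
orientation: [[0.0, -0.943, -0.332], [0.0, -0.332, 0.943], [-1.0, -0.0, 0.0]]
wrist_force: [-0.5, -0.2, -0.3]
grip_width: 0.0631
```

drive_tool(increments=[[[0.001,0,0.001,0,0],[0.001,0,0,0,0],[0.001,0,0,0,0],[0,0,0,0,0]]])

```text
t: 13.25
ee_pos: [0.5799, -0.1118, 0.0896]
orientation: [[0.0, -0.943, -0.333], [-0.0, -0.333, 0.943], [-1.0, -0.0, -0.0]]
wrist_force: [-0.5, -0.1, 0.0]
grip_width: 0.0632
```

drive_tool(increments=[[[0.001,0,0,0,0],[0.0005,0,0,0,0],[0,0,0,0,0]]])

```text
t: 13.55
ee_pos: [0.5805, -0.1118, 0.0894]
orientation: [[0.002, -0.943, -0.333], [-0.0, -0.333, 0.943], [-1.0, -0.002, -0.001]]
wrist_force: [-2.7, 1.9, 9.5]
grip_width: 0.0631
```

```bash
python3 - <<'E'
from plan import *
st(); c=shot('wrist','w9');d=shot('scene','s9')
cv2.imwrite('pics/s9c.png',cv2.resize(d['img'][130:270,230:370],None,fx=4,fy=4,interpolation=cv2.INTER_CUBIC))
E
```

```text
t 13.55 p [ 0.5805 -0.1118  0.0894] jaw deg 109.44 tilt -1.0 F [-2.7  1.9  9.5] w 0.0631 j6 -1.37 j1 0.14
```

View pics/s9c.png

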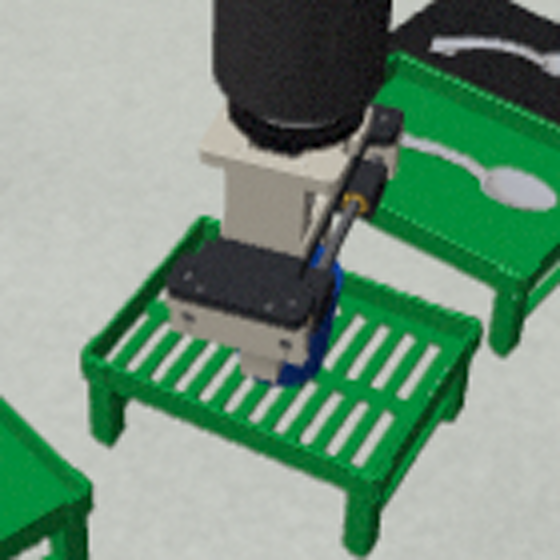

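drive_tool(increments=[[[0,0,0,0,1],[0,0,0,0,1],[0,0,0,0,1],[0,0,0,0,1],[-0.03,0,0,0,1],[-0.04,0,0,0,1],[-0.04,0,0,0,1],[-0.04,0,0,0,1]]])

```text
t: 14.45
ee_pos: [0.5795, -0.1119, 0.2394]
orientation: [[-0.001, -0.943, -0.332], [-0.0, -0.332, 0.943], [-1.0, 0.001, 0.0]]
wrist_force: [1.1, -0.6, -0.0]
grip_width: 0.0876
```

```bash
python3 - <<'E'
from plan import *
go([.53,.08,.28])
E
```

```text
t 14.45 p [ 0.5795 -0.1119  0.2394] jaw deg 109.42 tilt -1.0 F [ 1.1 -0.6 -0. ] w 0.0876 j6 -1.37 j1 0.14
tool delta [-0.0406 -0.0171  0.1974] norm 0.202 rows>= 5.0
```

drive_tool(increments=[[[-0.008,-0.003,0.04,0,1],[-0.008,-0.003,0.04,0,1],[-0.008,-0.004,0.04,0,1],[-0.008,-0.004,0.04,0,1],[-0.008,-0.003,0.037,0,1],[0,0,0,0.113,0.35],[0,0,0,0.113,0.35],[0,0,0,0,0.35]]])

```text
t: 15.25
ee_pos: [0.5302, 0.0801, 0.278]
orientation: [[-0.0, -0.994, -0.112], [0.0, -0.112, 0.994], [-1.0, 0.0, 0.0]]
wrist_force: [-0.7, 0.4, -0.0]
grip_width: 0.0693
```

```bash
python3 - <<'E'
from spo import *
st(); shot('wrist','w10'); shot('top','t10')
a=np.radians(6.4); b=np.array([.6066,.1093]); o=b-.051*np.array([np.cos(a),np.sin(a)]); print(o)
spoon('w10',o,6.4,.156,(.054,.036),.005,.064,(170,400,70,290),3,'sp10')
from ov import draw
draw('w10',(0,560,0,420),1.4,'w10o',extra=[(.580,-.1115,.136,.033,(0,0,255)),(.58,-.1115,.064,.0245,(0,255,255))])
draw('t10',(165,435,120,290),2.9,'t10o',extra=[(.580,-.1115,.136,.033,(0,0,255)),(.58,-.1115,.064,.0245,(0,255,255))])
E
```

```text
t 15.25 p [0.5302 0.0801 0.278 ] jaw deg 96.42 tilt -1.0 F [-0.7  0.4 -0. ] w 0.0693 j6 -1.97 j1 0.52
[0.5559 0.1036]
grip [0.5609 0.1042 0.064 ]
```

View pics/sp10.png

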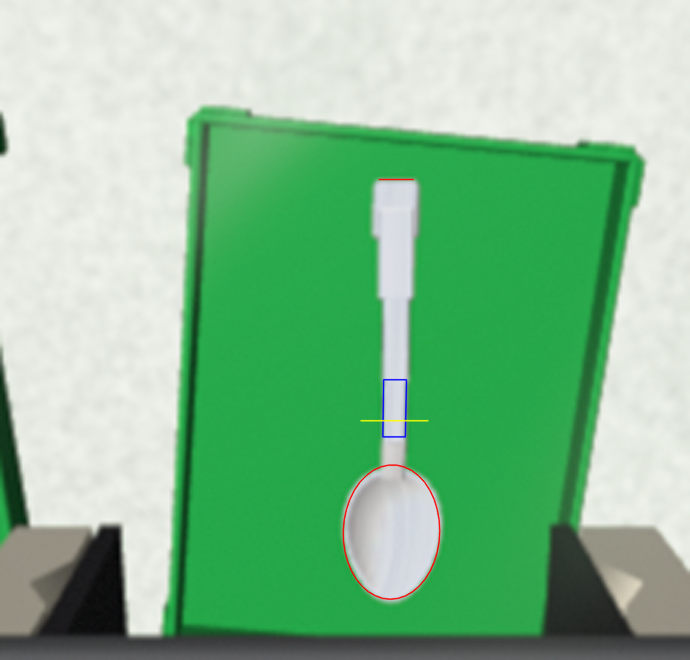

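View pics/w10o.png

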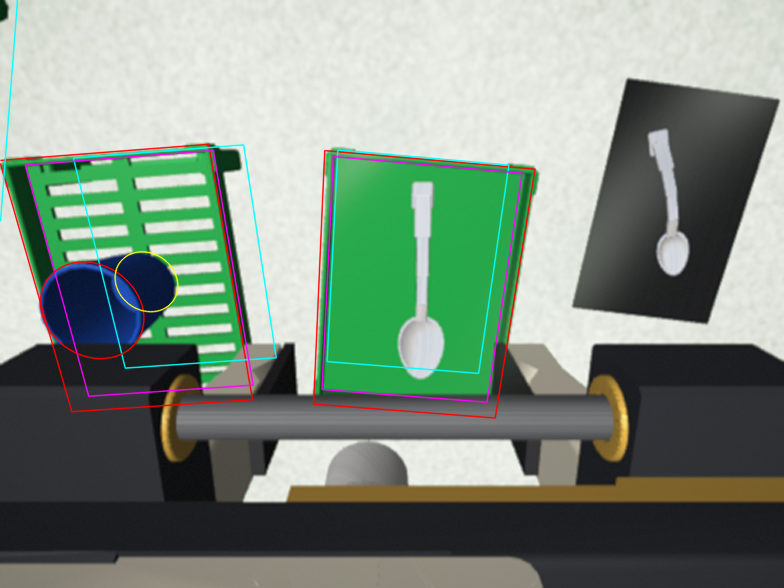

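View pics/t10o.png

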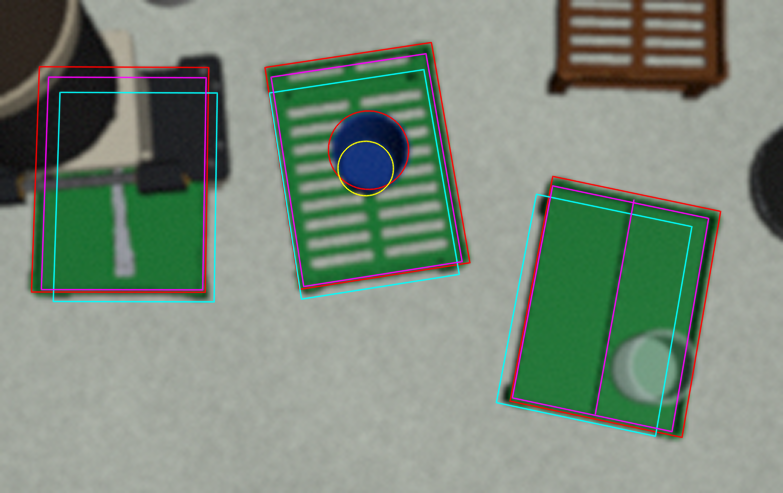

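The cup stands centred and upright in the green slotted tier at top-overlay (368,152), agreeing with the tier centre. The tablespoon model fits (bowl (391,532), grip line (394,420) in the crop). Picking it up.

drive_tool(increments=[[[0.02,-0.017,0.0105,0,0.35],[0.03,-0.0165,0.0105,0,0.35],[0.04,0,0,0,0.35],[0.04,0,0,0,0.35],[0.03,0,0,0,0.35],[0.02,0,0,0,0.35],[0,0,0,0,0.35],[0,0,0,0,0.35]]])

```text
t: 16.15
ee_pos: [0.5616, 0.1039, 0.0983]
orientation: [[-0.0, -0.994, -0.114], [-0.001, -0.114, 0.994], [-1.0, 0.0, -0.001]]
wrist_force: [1.1, -0.1, 1.0]
grip_width: 0.0305
```

```bash
python3 - <<'E'
from plan import *
go([.561,.1045,.067])
E
```

```text
t 16.15 p [0.5616 0.1039 0.0983] jaw deg 96.54 tilt -1.0 F [ 1.1 -0.1  1. ] w 0.0305 j6 -1.98 j1 0.53
tool delta [0.0313 0.0006 0.0006] norm 0.031 rows>= 1.0
```

drive_tool(increments=[[[0.02,0,0.0005,0,0.35],[0.011,0,0,0,0.35],[0,0,0,0,0.35],[0,0,0,0,0],[0,0,0,0,0],[0,0,0,0,0],[0,0,0,0,0],[0,0,0,0,0]]])

```text
t: 16.95
ee_pos: [0.5616, 0.1049, 0.0677]
orientation: [[0.001, -0.994, -0.113], [0.0, -0.113, 0.994], [-1.0, -0.001, 0.0]]
wrist_force: [-0.1, 0.8, 3.5]
grip_width: 0.0074
```

drive_tool(increments=[[[-0.01,0,0,0,0],[-0.03,0,0,0,0],[-0.04,0,0,0,0],[-0.04,0,0,0,0],[-0.03,0,0,0,0],[0,0,0,0,0]]])

```text
t: 17.55
ee_pos: [0.5635, 0.1055, 0.2228]
orientation: [[0.008, -0.994, -0.113], [0.003, -0.113, 0.994], [-1.0, -0.008, 0.002]]
wrist_force: [0.6, -0.1, -1.3]
grip_width: 0.0076
```

```bash
python3 - <<'E'
from plan import *
# target: +y half of div, spoon mid at local (0,+.036), grip +.005
d=np.array([.4633,-.3287]);a=-.1795; u=np.array([np.cos(a),np.sin(a)]);w=np.array([-u[1],u[0]])
g=d+w*.036+u*.005; print(g)
go([*g,.22],np.degrees(a)+90); shot('wrist','w11')
E
```

```text
[ 0.4746 -0.2942]
t 17.55 p [0.5635 0.1055 0.2228] jaw deg 96.5 tilt -1.0 F [ 0.6 -0.1 -1.3] w 0.0076 j6 -1.99 j1 0.53
tool delta [ 0.0009  0.1335 -0.387 ] norm 0.409 rows>= 9.0
turn deg 16.78295415150704 rad 0.29291780815504914
```

View pics/w11.png

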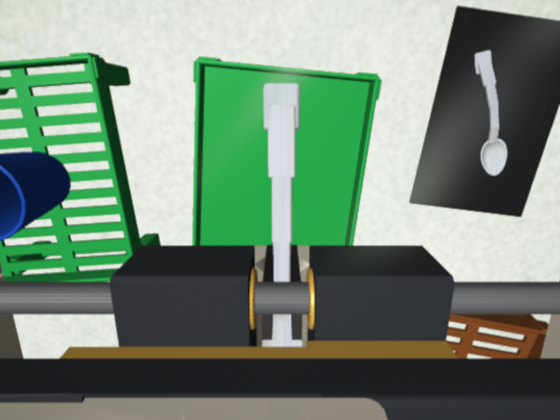

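drive_tool(increments=[[[0,0.007,-0.02,0,0],[0,0.014,-0.041,0,0],[0,0.014,-0.041,0,0],[0,0.014,-0.041,0,0],[0,0.014,-0.041,0,0],[0,0.014,-0.041,0,0],[0,0.014,-0.041,0,0],[0,0.014,-0.041,0,0]]])

```text
t: 18.4
ee_pos: [0.4895, -0.214, 0.2161]
orientation: [[-0.002, -0.994, -0.112], [0.0, -0.112, 0.994], [-1.0, 0.002, 0.001]]
wrist_force: [0.4, 0.1, -0.7]
grip_width: 0.0071
```

drive_tool(increments=[[[0,0.014,-0.041,0,0],[0,0.014,-0.039,0,0],[0,0,0,0.1,0],[0,0,0,0.1,0],[0,0,0,0.093,0],[0,0,0,0,0],[0,0,0,0,0]]])

```text
t: 19.1
ee_pos: [0.4718, -0.2948, 0.2163]
orientation: [[-0.002, -0.984, 0.177], [0.0, 0.177, 0.984], [-1.0, 0.002, 0.0]]
wrist_force: [-0.1, 0.1, -0.4]
grip_width: 0.0073
```

```bash
python3 - <<'E'
from plan import *
from ov import draw
go([.4746,-.2942,.0685],79.7); shot('wrist','w12')
draw('w12',(0,560,0,420),1.4,'w12o')
E
```

```text
t 19.1 p [ 0.4718 -0.2948  0.2163] jaw deg 79.82 tilt -1.0 F [-0.1  0.1 -0.4] w 0.0073 j6 -1.54 j1 -0.21
tool delta [ 0.1478 -0.0029  0.001 ] norm 0.148 rows>= 3.0
turn deg 0.11626403732569202 rad 0.0020291902529949086
```

View pics/w12o.png

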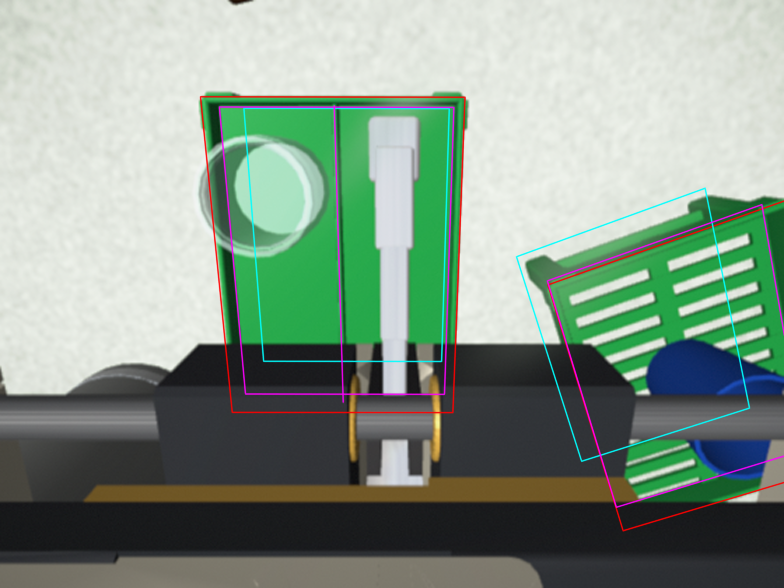

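drive_tool(increments=[[[0.03,-0.003,0.0015,0,0],[0.04,0,0,0,0],[0.04,0,0,0,0],[0.015,0,0,0,0],[0.008,0,0,0,0],[0.005,0,0,0,0],[0,0,0,0,0],[0,0,0,0,0]]])

```text
t: 19.95
ee_pos: [0.4765, -0.294, 0.0801]
orientation: [[0.002, -0.984, 0.179], [-0.001, 0.179, 0.984], [-1.0, -0.002, -0.0]]
wrist_force: [-0.7, -0.2, -0.5]
grip_width: 0.0072
```

```bash
python3 - <<'E'
from plan import *
go([.4746,-.2935,.0682],79.7); c=shot('scene','s13')
cv2.imwrite('pics/s13c.png',cv2.resize(c['img'][170:310,135:275],None,fx=4,fy=4,interpolation=cv2.INTER_CUBIC))
E
```

```text
t 19.95 p [ 0.4765 -0.294   0.0801] jaw deg 79.71 tilt -1.0 F [-0.7 -0.2 -0.5] w 0.0072 j6 -1.55 j1 -0.2
tool delta [0.0119 0.002  0.0002] norm 0.012 rows>= 1.0
turn deg 0.010242717926942646 rad 0.0001787691521781972
```

View pics/s13c.png

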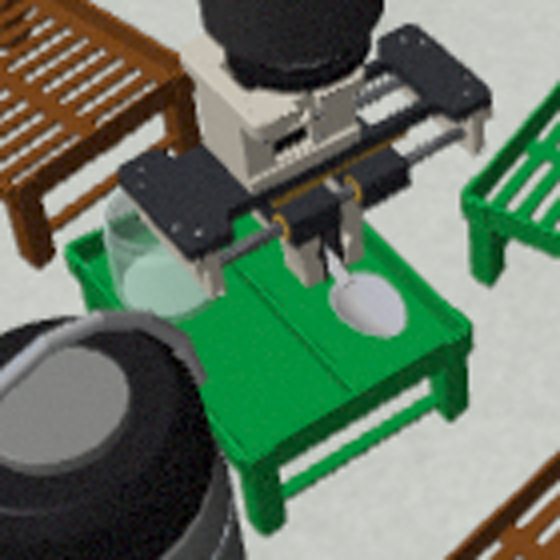

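drive_tool(increments=[[[0.005,0.0015,0,0,0],[0.003,0,0,0,0],[0.002,0,0,0,0],[0,0,0,0,0],[0,0,0,0,0]]])

```text
t: 20.5
ee_pos: [0.4744, -0.2936, 0.069]
orientation: [[-0.0, -0.984, 0.179], [-0.0, 0.179, 0.984], [-1.0, 0.0, -0.0]]
wrist_force: [-0.4, -0.6, -0.5]
grip_width: 0.0075
```

drive_tool(increments=[[[0.001,0,0,0,0],[0,0,0,0,0],[0,0,0,0,0]]])

```text
t: 20.8
ee_pos: [0.4744, -0.2936, 0.0681]
orientation: [[0.0, -0.984, 0.179], [-0.0, 0.179, 0.984], [-1.0, -0.0, -0.0]]
wrist_force: [0.0, 0.6, -0.4]
grip_width: 0.0073
```

drive_tool(increments=[[[0,0,0,0,0.18],[0,0,0,0,0.18],[0,0,0,0,0.18],[0,0,0,0,0.18],[-0.01,0,0,0,0.18],[-0.03,0,0,0,0.18],[-0.04,0,0,0,0.18],[-0.04,0,0,0,0.5]]])

```text
t: 21.6
ee_pos: [0.474, -0.2935, 0.19]
orientation: [[-0.001, -0.984, 0.179], [-0.0, 0.179, 0.984], [-1.0, 0.001, -0.0]]
wrist_force: [1.8, 0.3, 0.6]
grip_width: 0.0197
```

```bash
python3 - <<'E'
from plan import *
go([.4105,-.3545,.22]); shot('wrist','w14'); shot('top','t14')
E
```

```text
t 21.6 p [ 0.474  -0.2935  0.19  ] jaw deg 79.69 tilt -1.0 F [1.8 0.3 0.6] w 0.0197 j6 -1.55 j1 -0.2
tool delta [-0.03    0.0516 -0.0714] norm 0.093 rows>= 2.0
```

View pics/w14.png

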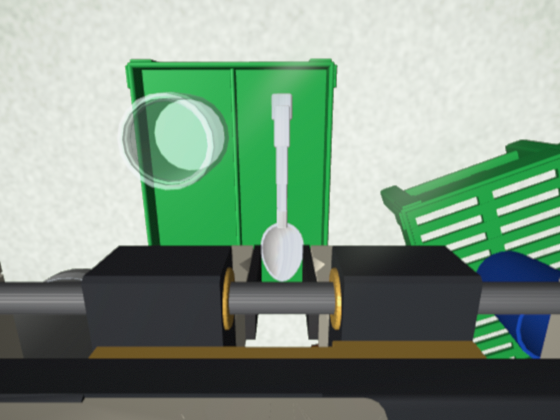

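drive_tool(increments=[[[-0.03,0,0,0,1],[0,0.017,-0.024,0,1],[0,0.017,-0.024,0,1],[0,0.017,-0.023,0,1],[0,0,0,0,1],[0,0,0,0,1],[0,0,0,0,1]]])

```text
t: 22.4
ee_pos: [0.4119, -0.3541, 0.2184]
orientation: [[0.001, -0.984, 0.179], [-0.0, 0.179, 0.984], [-1.0, -0.001, -0.0]]
wrist_force: [0.3, -0.0, -0.5]
grip_width: 0.0821
```

```bash
python3 - <<'E'
from plan import *
from ov import draw
go([.4105,-.3545,.088]); shot('wrist','w15')
draw('w15',(0,560,0,420),1.4,'w15o',extra=[(.4105,-.3545,.129,.030,(0,0,255)),(.4105,-.3545,.064,.029,(0,255,255))])
E
```

```text
t 22.4 p [ 0.4119 -0.3541  0.2184] jaw deg 79.68 tilt -1.0 F [ 0.3 -0.  -0.5] w 0.0821 j6 -1.4 j1 -0.35
tool delta [ 0.1304  0.0013 -0.0006] norm 0.13 rows>= 3.0
```

View pics/w15o.png

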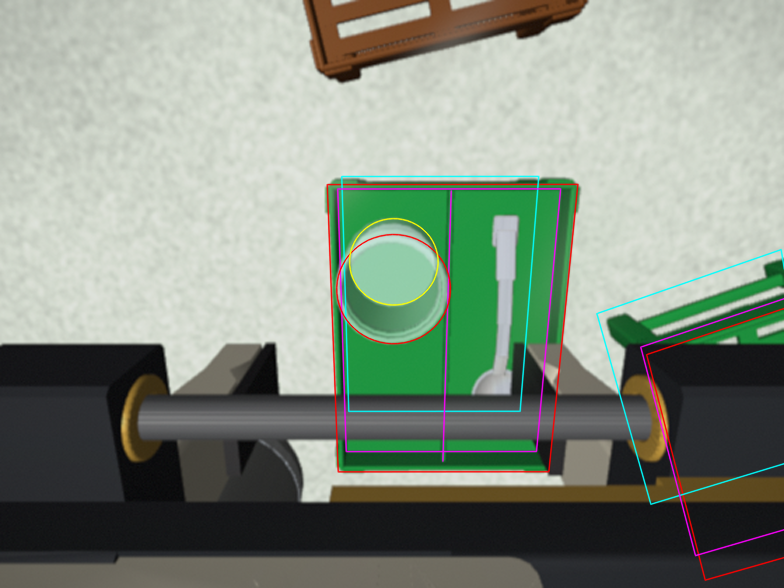

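drive_tool(increments=[[[0.03,0.001,0,0,1],[0.04,0,0,0,1],[0.03,0,0,0,1],[0.02,0,0,0,1],[0.01,0,0,0,1],[0,0,0,0,1],[0,0,0,0,1],[0,0,0,0,1]]])

```text
t: 23.25
ee_pos: [0.4115, -0.3544, 0.0894]
orientation: [[0.002, -0.984, 0.179], [-0.001, 0.179, 0.984], [-1.0, -0.002, -0.001]]
wrist_force: [0.4, -0.5, -0.0]
grip_width: 0.0875
```

drive_tool(increments=[[[0,0,0,0,0],[0,0,0,0,0],[0,0,0,0,0],[0,0,0,0,0],[0,0,0,0,0],[0,0,0,0,0]]])

```text
t: 23.85
ee_pos: [0.4106, -0.3542, 0.0883]
orientation: [[0.0, -0.984, 0.179], [-0.0, 0.179, 0.984], [-1.0, -0.0, -0.0]]
wrist_force: [-0.4, 0.2, 3.3]
grip_width: 0.061
```

drive_tool(increments=[[[-0.01,0,0,0,0],[-0.02,0,0,0,0],[-0.03,0,0,0,0],[-0.04,0,0,0,0],[-0.04,0,0,0,0],[-0.03,0,0,0,0],[0,0,0,0,0],[0,0,0,0,0]]])

```text
t: 24.65
ee_pos: [0.4104, -0.3537, 0.2586]
orientation: [[0.001, -0.984, 0.179], [0.0, 0.179, 0.984], [-1.0, -0.001, 0.0]]
wrist_force: [0.3, 0.7, -2.4]
grip_width: 0.0608
```

```bash
python3 - <<'E'
from plan import *
go([.561,.1005,.255]); c=shot('scene','s16')
cv2.imwrite('pics/s16c.png',cv2.resize(c['img'][100:300,100:300],None,fx=3,fy=3,interpolation=cv2.INTER_CUBIC))
E
```

```text
t 24.65 p [ 0.4104 -0.3537  0.2586] jaw deg 79.66 tilt -1.0 F [ 0.3  0.7 -2.4] w 0.0608 j6 -1.4 j1 -0.35
tool delta [ 0.0039 -0.0666  0.4739] norm 0.479 rows>= 10.0
```

View pics/s16c.png

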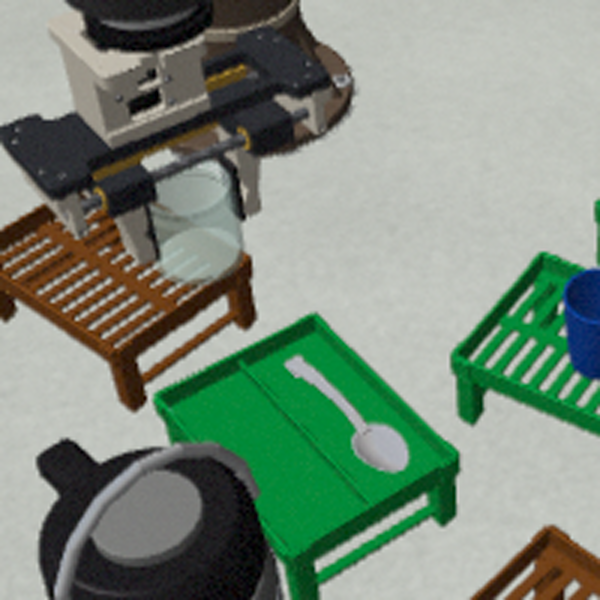

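```bash
python3 - <<'E'
from plan import *
from fit import T
c=load('w10')
q=ray(c,[(233,106),(383.5,121.5)],.082); print(q)
for p in([.5611,.1,.027],[.5625,.1015,.027]):
  print(np.array([[-.099,-.074,0],[-.099,.074,0]])@T(p).T+[p[0],p[1],0])
E
```

```text
[[0.463  0.0247 0.082 ]
 [0.461  0.1733 0.082 ]]
[[0.4641 0.0234 0.    ]
 [0.4601 0.1713 0.    ]]
[[0.4655 0.0249 0.    ]
 [0.4615 0.1728 0.    ]]
```

drive_tool(increments=[[[0,-0.003,0.02,0,0],[0,-0.006,0.041,0,0],[0,-0.006,0.041,0,0],[0,-0.006,0.041,0,0],[0,-0.006,0.041,0,0],[0,-0.006,0.041,0,0],[0,-0.006,0.041,0,0],[0,-0.006,0.041,0,0]]])

```text
t: 25.5
ee_pos: [0.5091, -0.0584, 0.2565]
orientation: [[-0.003, -0.984, 0.179], [-0.0, 0.179, 0.984], [-1.0, 0.003, -0.001]]
wrist_force: [1.3, -1.0, -1.4]
grip_width: 0.0607
```

drive_tool(increments=[[[0,-0.006,0.041,0,0],[0,-0.006,0.041,0,0],[0,-0.006,0.041,0,0],[0,-0.004,0.03,0,0],[0,0,0.014,0,0],[0,0,0,0,0],[0,0,0,0,0]]])

```text
t: 26.2
ee_pos: [0.5606, 0.0998, 0.2569]
orientation: [[-0.002, -0.984, 0.179], [-0.001, 0.179, 0.984], [-1.0, 0.002, -0.001]]
wrist_force: [-0.8, -0.6, -3.4]
grip_width: 0.0606
```

```bash
python3 - <<'E'
from plan import *
go([.5620,.1010,.089])
E
```

```text
t 26.2 p [0.5606 0.0998 0.2569] jaw deg 79.69 tilt -1.0 F [-0.8 -0.6 -3.4] w 0.0606 j6 -2.27 j1 0.52
tool delta [ 0.1679 -0.0015  0.0017] norm 0.168 rows>= 4.0
```

drive_tool(increments=[[[0.03,0,0.0015,0,0],[0.04,0,0,0,0],[0.04,0,0,0,0],[0.03,0,0,0,0],[0.015,0,0,0,0],[0.008,0,0,0,0],[0,0,0,0,0],[0,0,0,0,0]]])

```text
t: 27.0
ee_pos: [0.5622, 0.1014, 0.096]
orientation: [[0.001, -0.984, 0.18], [0.0, 0.18, 0.984], [-1.0, -0.001, 0.0]]
wrist_force: [-0.3, -0.7, -1.2]
grip_width: 0.0609
```

drive_tool(increments=[[[0.001,0,0,0,0],[0.001,0,0,0,0],[0,0,0,0,0]]])

```text
t: 27.3
ee_pos: [0.5618, 0.1018, 0.0936]
orientation: [[0.001, -0.984, 0.179], [0.0, 0.179, 0.984], [-1.0, -0.001, 0.001]]
wrist_force: [-0.2, 0.3, -1.5]
grip_width: 0.0607
```

drive_tool(increments=[[[0.001,0,0,0,0],[0.001,0,0,0,0],[0.001,0,0,0,0],[0.001,0,0,0,0],[0,0,0,0,0]]])

```text
t: 27.8
ee_pos: [0.5615, 0.1017, 0.0888]
orientation: [[-0.0, -0.984, 0.179], [-0.0, 0.179, 0.984], [-1.0, 0.0, -0.0]]
wrist_force: [0.7, -0.3, -3.3]
grip_width: 0.061
```

drive_tool(increments=[[[0.001,0,0,0,0],[0,0,0,0,0]]])

```text
t: 28.0
ee_pos: [0.5617, 0.1018, 0.0884]
orientation: [[0.0, -0.984, 0.179], [-0.0, 0.179, 0.984], [-1.0, -0.0, 0.0]]
wrist_force: [-1.3, -0.1, 2.0]
grip_width: 0.0608
```

drive_tool(increments=[[[0,0,0,0,1],[0,0,0,0,1],[0,0,0,0,1],[0,0,0,0,1],[-0.02,0,0,0,1],[-0.04,0,0,0,1],[-0.05,0,0,0,1],[-0.05,0,0,0,1]]])

```text
t: 28.8
ee_pos: [0.5612, 0.1014, 0.2497]
orientation: [[-0.001, -0.984, 0.179], [-0.0, 0.179, 0.984], [-1.0, 0.001, -0.001]]
wrist_force: [2.0, 0.9, -0.2]
grip_width: 0.0878
```

drive_tool(increments=[[[0,0,0,-0.13,1],[0,0,0,-0.13,1],[0,0,0,-0.13,0.5],[0,0,0,-0.128,0.35],[0,0,0,0,0.35]]])

```text
t: 29.3
ee_pos: [0.5616, 0.1017, 0.2481]
orientation: [[0.0, -0.943, -0.333], [0.0, -0.333, 0.943], [-1.0, -0.0, 0.0]]
wrist_force: [-0.4, -0.4, 0.3]
grip_width: 0.0693
```

```bash
python3 - <<'E'
from plan import *
go([.445,.295,.20],109.5)
E
```

```text
t 29.3 p [0.5616 0.1017 0.2481] jaw deg 109.46 tilt -1.0 F [-0.4 -0.4  0.3] w 0.0693 j6 -1.75 j1 0.52
tool delta [0.0481 0.0456 0.2211] norm 0.231 rows>= 5.0
turn deg -0.03942250748717413 rad -0.0006880525550433048
```

drive_tool(increments=[[[0,0.008,0.038,0,0.35],[0,0.008,0.038,0,0.35],[0.01,0.008,0.038,0,0.35],[0.01,0.008,0.038,0,0.35],[0.01,0.008,0.038,0,0.35],[0.018,0.006,0.03,0,0.35],[0,0,0,0,0.35],[0,0,0,0,0.35]]])

```text
t: 30.1
ee_pos: [0.4449, 0.2944, 0.1998]
orientation: [[-0.0, -0.944, -0.33], [-0.001, -0.33, 0.944], [-1.0, 0.001, -0.001]]
wrist_force: [-0.2, 0.6, 0.5]
grip_width: 0.0309
```

```bash
python3 - <<'E'
from spo import *
go([.4805,.311,.0075],109.5); shot('wrist','w17'); shot('top','t17')
a=np.radians(19.5); o=np.array([.4805,.311])-.003*np.array([np.cos(a),np.sin(a)])
spoon('w17',o,19.5,.126,(.040,.027),.003,.004,(170,400,70,290),3,'sp17')
from ov import draw
draw('t17',(165,435,120,290),2.9,'t17o',extra=[(.561,.1015,.129,.030,(0,0,255)),(.561,.1015,.064,.029,(0,255,255))])
E
```

```text
t 30.1 p [0.4449 0.2944 0.1998] jaw deg 109.29 tilt -1.0 F [-0.2  0.6  0.5] w 0.0309 j6 -2.19 j1 0.95
tool delta [ 0.1923 -0.0392  0.004 ] norm 0.196 rows>= 4.0
turn deg -0.20581082044834886 rad -0.00359207645305456
grip [0.4805 0.311  0.004 ]
```

View pics/sp17.png

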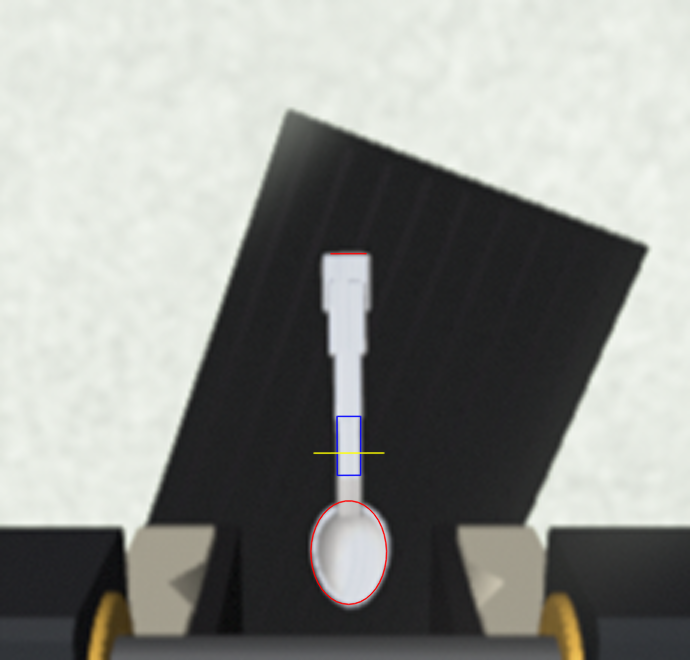

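View pics/t17o.png

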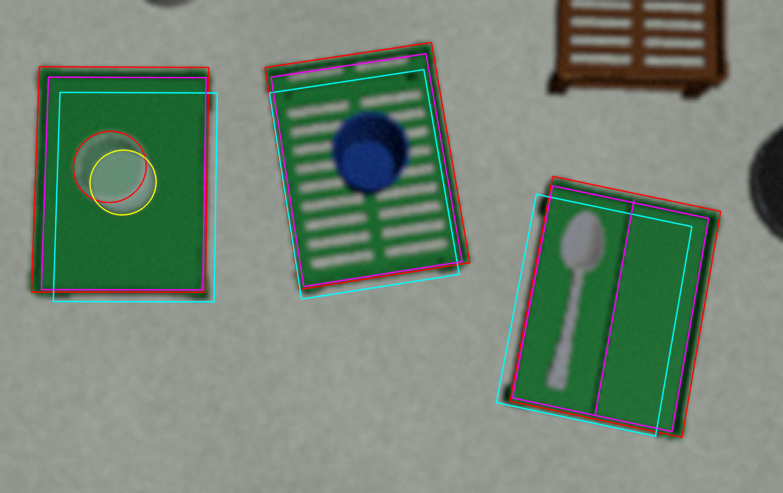

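The jar stands centred in the plain tier, top-overlay (112,166). The tablespoon lies along its half at (575,300). The teaspoon model fits on the mat. Picking the teaspoon.

drive_tool(increments=[[[0.02,-0.0195,0.002,0,0.35],[0.03,-0.0195,0.002,0,0.35],[0.04,0,0,0,0.35],[0.04,0,0,0,0.35],[0.03,0,0,0,0.35],[0.015,0,0,0,0.35],[0,0,0,0,0.35],[0,0,0,0,0.35]]])

```text
t: 31.0
ee_pos: [0.4818, 0.3105, 0.0258]
orientation: [[0.001, -0.944, -0.33], [0.0, -0.33, 0.944], [-1.0, -0.001, 0.0]]
wrist_force: [0.3, 0.2, -0.7]
grip_width: 0.031
```

```bash
python3 - <<'E'
from plan import *
go([.4807,.311,.0078],109.5)
E
```

```text
t 31.0 p [0.4818 0.3105 0.0258] jaw deg 109.27 tilt -1.0 F [ 0.3  0.2 -0.7] w 0.031 j6 -2.15 j1 0.91
tool delta [0.018  0.0008 0.0008] norm 0.018 rows>= 1.0
turn deg -0.23323670967340604 rad -0.004070748520319044
```

drive_tool(increments=[[[0.012,0.0005,0.0005,0,0.35],[0.005,0,0,0,0.35],[0,0,0,0,0.35],[0,0,0,0,0],[0,0,0,0,0],[0,0,0,0,0],[0,0,0,0,0],[0,0,0,0,0]]])

```text
t: 31.8
ee_pos: [0.4803, 0.3113, 0.0083]
orientation: [[0.0, -0.943, -0.332], [0.0, -0.332, 0.943], [-1.0, -0.0, 0.0]]
wrist_force: [-0.6, 0.4, 1.7]
grip_width: 0.0072
```

drive_tool(increments=[[[-0.01,0,0,0,0],[-0.03,0,0,0,0],[-0.04,0,0,0,0],[-0.05,0,0,0,0],[-0.05,0,0,0,0],[-0.03,0,0,0,0],[0,0,0,0,0]]])

```text
t: 32.5
ee_pos: [0.482, 0.3126, 0.2244]
orientation: [[0.007, -0.943, -0.332], [0.007, -0.332, 0.943], [-1.0, -0.009, 0.004]]
wrist_force: [0.1, -0.3, -1.2]
grip_width: 0.007
```

```bash
python3 - <<'E'
from plan import *
d=np.array([.4633,-.328]);a=-.1795; u=np.array([np.cos(a),np.sin(a)]);w=np.array([-u[1],u[0]])
g=d-w*.036+u*.003; print(g)
go([*g,.22],79.7); shot('wrist','w18')
E
```

```text
[ 0.4598 -0.364 ]
t 32.5 p [0.482  0.3126 0.2244] jaw deg 109.39 tilt -1.0 F [ 0.1 -0.3 -1.2] w 0.007 j6 -2.15 j1 0.92
tool delta [-0.0003  0.2456 -0.6308] norm 0.677 rows>= 14.0
turn deg 29.68924516399059 rad 0.5181750805434396
```

View pics/w18.png

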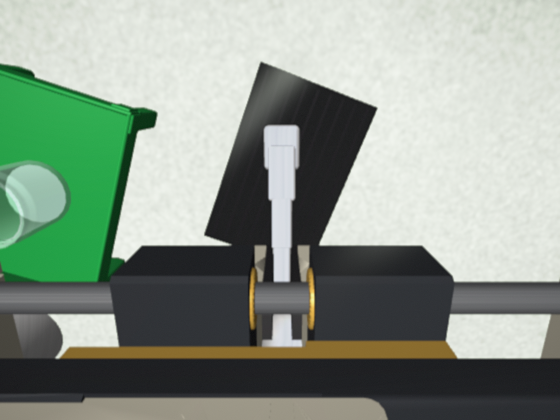

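drive_tool(increments=[[[0,0.008,-0.021,0,0],[0,0.0164,-0.042,0,0],[0,0.0164,-0.042,0,0],[0,0.0164,-0.042,0,0],[0,0.0164,-0.042,0,0],[0,0.0164,-0.042,0,0],[0,0.0164,-0.042,0,0],[0,0.0164,-0.042,0,0]]])

```text
t: 33.35
ee_pos: [0.4669, -0.0293, 0.2171]
orientation: [[-0.002, -0.943, -0.332], [-0.0, -0.332, 0.943], [-1.0, 0.002, 0.0]]
wrist_force: [1.1, 0.6, -0.6]
grip_width: 0.0073
```

drive_tool(increments=[[[0,0.0164,-0.042,0,0],[0,0.0164,-0.042,0,0],[0,0.0164,-0.042,0,0],[0,0.0164,-0.042,0,0],[0,0.0164,-0.042,0,0],[0,0.0164,-0.042,0,0],[0,0.0164,-0.042,0,0],[0,0.008,-0.021,0,0]]])

```text
t: 34.15
ee_pos: [0.455, -0.3676, 0.2162]
orientation: [[-0.003, -0.944, -0.329], [0.001, -0.329, 0.944], [-1.0, 0.003, 0.002]]
wrist_force: [-0.5, 0.5, -0.4]
grip_width: 0.007
```

drive_tool(increments=[[[0,0,0,0.13,0],[0,0,0,0.13,0],[0,0,0,0.13,0],[0,0,0,0.128,0],[0,0,0,0,0],[0,0,0,0,0]]])

```text
t: 34.75
ee_pos: [0.4563, -0.3646, 0.2172]
orientation: [[-0.002, -0.984, 0.176], [0.001, 0.176, 0.984], [-1.0, 0.002, 0.0]]
wrist_force: [-0.1, -0.0, -0.3]
grip_width: 0.0074
```

```bash
python3 - <<'E'
from plan import *
from ov import draw
go([.4598,-.364,.0685],79.7); shot('wrist','w19')
draw('w19',(0,560,0,420),1.4,'w19o')
E
```

```text
t 34.75 p [ 0.4563 -0.3646  0.2172] jaw deg 79.87 tilt -1.0 F [-0.1 -0.  -0.3] w 0.0074 j6 -1.41 j1 -0.34
tool delta [ 0.1487 -0.0036  0.0012] norm 0.149 rows>= 3.0
turn deg 0.17193794066106705 rad 0.0030008831736342556
```

View pics/w19o.png

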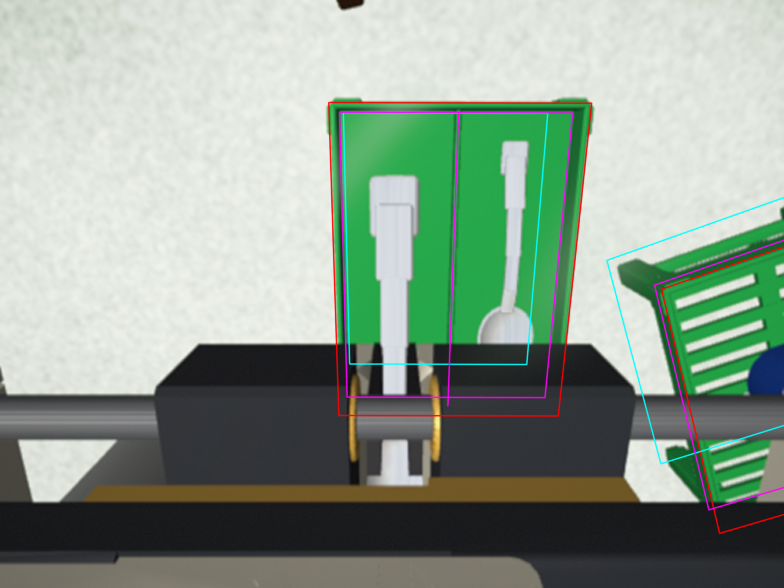

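```bash
python3 - <<'E'
from h import *
c=load('top0')
for z in(.2,.25,.28): print(z,ray(c,[(491,205),(490,140),(430,188)],z))
E
```

```text
0.2 [[ 0.50218453 -0.55322     0.2       ]
 [ 0.65096452 -0.55673608  0.2       ]
 [ 0.53643328 -0.41835971  0.2       ]]
0.25 [[ 0.49412197 -0.52709453  0.25      ]
 [ 0.63462783 -0.53041508  0.25      ]
 [ 0.52646604 -0.39973426  0.25      ]]
0.28 [[ 0.48928444 -0.51141926  0.28      ]
 [ 0.62482581 -0.51462248  0.28      ]
 [ 0.52048569 -0.38855899  0.28      ]]
```

drive_tool(increments=[[[0.03,-0.002,0.001,0,0],[0.04,0,0,0,0],[0.04,0,0,0,0],[0.015,0,0,0,0],[0.008,0,0,0,0],[0.005,0,0,0,0],[0,0,0,0,0],[0,0,0,0,0]]])

```text
t: 35.6
ee_pos: [0.46, -0.3644, 0.0812]
orientation: [[0.002, -0.984, 0.179], [-0.001, 0.179, 0.984], [-1.0, -0.002, -0.0]]
wrist_force: [1.1, 0.5, -0.1]
grip_width: 0.0075
```

drive_tool(increments=[[[0.004,0,0,0,0],[0.003,0,0,0,0],[0.001,0,0,0,0],[0,0,0,0,0],[0,0,0,0,0]]])

```text
t: 36.1
ee_pos: [0.4594, -0.3641, 0.0721]
orientation: [[-0.0, -0.984, 0.179], [-0.0, 0.179, 0.984], [-1.0, 0.0, -0.0]]
wrist_force: [0.4, 0.3, -0.1]
grip_width: 0.007
```

drive_tool(increments=[[[0.002,0,0,0,0],[0.001,0,0,0,0],[0.0005,0,0,0,0],[0,0,0,0,0],[0,0,0,0,0]]])

```text
t: 36.6
ee_pos: [0.4594, -0.3642, 0.0686]
orientation: [[0.0, -0.984, 0.179], [-0.0, 0.179, 0.984], [-1.0, -0.0, -0.0]]
wrist_force: [-0.4, 0.2, -0.4]
grip_width: 0.0077
```

drive_tool(increments=[[[0,0,0,0,0.18],[0,0,0,0,0.18],[0,0,0,0,0.18],[0,0,0,0,0.18],[-0.01,0,0,0,0.18],[-0.03,0,0,0,0.18],[-0.04,0,0,0,0.18],[-0.05,0,0,0,0.18]]])

```text
t: 37.4
ee_pos: [0.4583, -0.3636, 0.1993]
orientation: [[-0.003, -0.984, 0.179], [0.001, 0.179, 0.984], [-1.0, 0.003, 0.001]]
wrist_force: [1.9, -1.3, -0.6]
grip_width: 0.0154
```

drive_tool(increments=[[[-0.04,0.03,0,0,0.5],[-0.04,0.03,0,0,0.5],[-0.01,0.02,0,0,0.5],[0,0,0,0,0.5],[0,0,0,0,0.5]]])

```text
t: 37.9
ee_pos: [0.3805, -0.3497, 0.2895]
orientation: [[0.002, -0.984, 0.18], [-0.001, 0.18, 0.984], [-1.0, -0.002, -0.0]]
wrist_force: [-0.4, -0.6, -0.8]
grip_width: 0.0435
```

```bash
python3 - <<'E'
from plan import *
from ov import draw
st(); shot('wrist','w20'); shot('top','t20'); shot('scene','s20')
P=dict(plain=[.561,.1012,.027],slot=[.580,-.111,.188],div=[.4633,-.328,-.1795])
draw('w20',(0,560,0,420),1.4,'w20o',P=P)
draw('t20',(165,435,120,290),2.9,'t20o',P=P,extra=[])
draw('s20',(90,440,80,330),2.2,'s20o',P={})
E
```

```text
t 37.9 p [ 0.3805 -0.3497  0.2895] jaw deg 79.66 tilt -1.0 F [-0.4 -0.6 -0.8] w 0.0435 j6 -1.39 j1 -0.36
```

View pics/w20o.png

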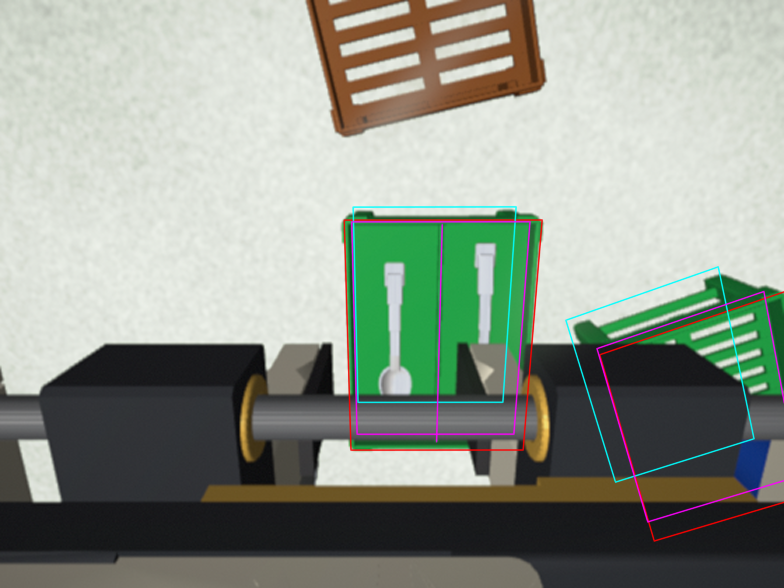

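View pics/t20o.png

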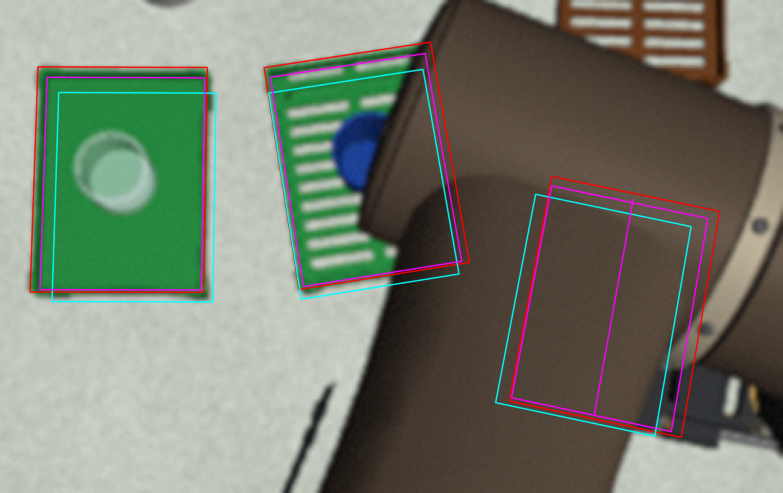

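View pics/s20o.png

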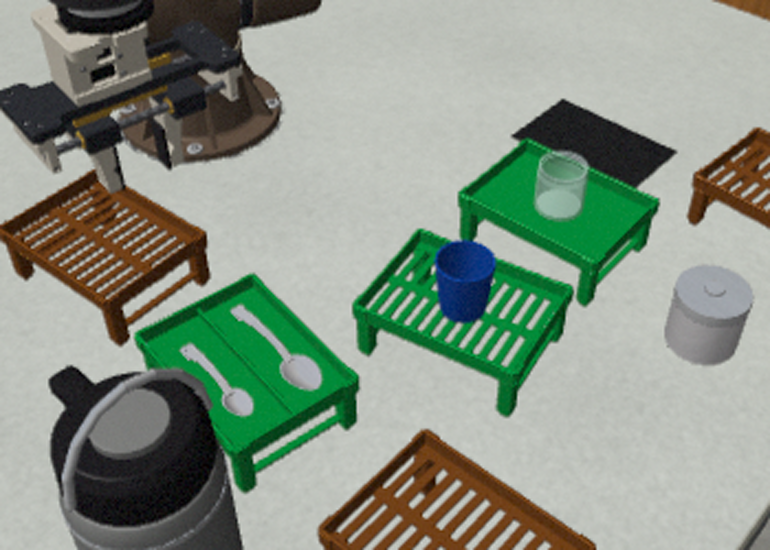

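The scene view shows the jar in the plain tier (562,185), the cup in the slotted tier (465,280) and both spoons flat, one per half of the divided tier (tablespoon (300,350), teaspoon (238,385)). I'll check that the flask and tin haven't moved, then hand in.

```bash
python3 - <<'E'
from h import *
a=load('scene0')['img'].astype(int);b=load('s20')['img'].astype(int)
for n,(x0,x1,y0,y1) in dict(flask=(110,205,290,385),tin=(388,435,198,248)).items():
    A=a[y0:y1,x0:x1].mean(2).astype(np.float32);B=b[y0:y1,x0:x1].mean(2).astype(np.float32)
    print(n,np.abs(A-B).mean(),cv2.phaseCorrelate(A,B))
print(ticket.hand_in())
E
```

```text
flask 3.3602216 ((-0.018814273190024267, -0.014551469848456122), 0.9908512187086873)
tin 3.324539 ((0.008014503501211578, -0.05392198791448166), 0.9782815328240395)
the job is handed in; nothing more can be done
None
```

The job is done and handed in at about 38 s on the robot's clock; `hand_in` reports no verdict, so the result is judged only by my own checks.

- **What I did:** I parked the teaspoon on the mat, then moved the cup to the green slotted tier, the tablespoon to one half of the divided tier and the jar to the plain tier. The teaspoon then went from the mat into the free half.
- **Positions:** In the camera overlays the jar and cup stand upright within about 2–3 mm of their tier centres. The spoons lie flat along the middle of the two halves.
- **Bystanders:** Comparing the first and last scene pictures, the flask and tin shifted by less than 0.1 pixel. The arm ended clear of everything.
- **Disagreements:** Tier positions from the top and wrist cameras differed by about 2 mm, and I used values between the two. The largest wrist force I read was about 10 N, when the cup touched down.
- **Not checked:** In the last top picture the arm hid the divided tier, so the final spoon check rests on the scene and wrist views.

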